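# Load a rechargeable cell into the sprung charger bay

### The arm

A 6-joint arm with a two-finger parallel gripper is mounted at the origin on the work surface. World frame = base frame: x ahead of the robot, y to its left, z up, the work surface at z = 0. Lengths are in m, angles in rad, forces in N, time in s.
With the tool pointing down it reaches from about 0.25 to 0.775 m from the base axis. Payload 4 kg.
Tool frame: the origin (TCP) lies at the very end of the fingers, on their centre line; the grasp point (between the pads) lies env.hold_point_z behind it (env.hold_point_z is the distance from the TCP to the grasp point, in m); z points along the fingers, y is the line along which they close (so a half turn about z gives the same grasp; the last joint's range is limited). The gripper opens to 94 mm and grips with 3 to 60 N. Pads are 16 mm wide; open, the fingers measure 119 mm over their backs; the gripper's body (75 mm by 177 mm) begins 78 mm behind the grasp point.
Start: joints at [-1.355, 0.087, 1.371, -0, 1.684, -0.103], TCP at [0.172, -0.522, 0.206] pointing down, gripper open.
Joint ranges: [-3.1, 3.1], [-0.76, 2.03], [0.27, 2.55], [-1.08, 4.22], [0.17, 2.65], [-2.57, 2.57]. Speed limits (rad/s): [2.79, 2.79, 3.14, 3.14, 3.14, 3.14].

### API

Orientations are given as a 3x3 rotation matrix whose columns are the frame's x, y, z axes.
In Python, from cell import env gives the robot as it stands. The module is installed in compiled form; this text tells all that it offers.
- The arm moves only by the shell command python3 -m handwheel 'ROWS'. ROWS is text: rows parted by semicolons, each of 5 numbers parted by spaces: the closure, from 0 (fully open) to 1 (shut), then the shift along the tool's x, y, z in m, then the turn about the tool's z in degrees. A call has 1 to 12 rows; each row shifts and turns the commanded pose from where the row before left it, along the tool's axes as they then stand; what a row does not reach is not made up. A row lasts 1/10 s, in which the tool goes at most 50 mm and 8.59 degrees, less where a joint would pass 70% of its speed; a pose out of reach is approached as far as the arm can. A call with a gripper value outside its range is refused whole. The fingers move at their own pace and stop on an object; the grip force is fixed at half the most. Time passes only in rows, so rows that do not move let the fingers close. It gives the time, the measured TCP pose, the force, the opening and the grip force at its end, in the units of the state.
- env.get_state(): the state, without advancing time (a new reading comes with each control period).
- env.camera(name): name is "scene" or "side" or "wrist"; returns a dict with "pixels" (480x640x3 uint8, blue, green, red), "intrinsics" (3x3 intrinsics, pixels), "k1" (the pictures are not rectified: a ray, as slopes to the right and down, at radius r is drawn at 1 + k1 r^2 times it, then the intrinsics apply), "cam_to_world" (4x4, takes a point from camera to world coordinates). Camera axes: x right, y down, z forward; pixel columns grow to the right and rows downward; lengths in m; the calibration is good to about 2 mm. A picture is of the moment at which its call begins. There is no depth.
- env.sign_off(): hands the job in; it is judged then, once.
The state is a dict: "time": time; "joint_pos": joint angles; "dq": joint speeds; "effort": joint torques, N m; "position": TCP position; "ee_rot": TCP orientation; "contact_force": force on the tool from outside, world axes, zero at the start; "torque": the same for the moment, N m; "gripper_width": finger opening in m; "finger_force": force on a finger pad.
Only numpy, scipy, OpenCV 4.12 (cv2) and the standard library are available. Lean on these libraries where they do the work, as an engineer would, in place of code of your own. Each camera call takes 0.05 s, during which the arm holds its last target. There are 200 camera calls.

### The job

A microscope cell needs charging: draw the long cell from the rack, stand it upright on the bench and let go, so that you can take it afresh round its middle (the first grip would foul the charger). Then load it into the charger, its flat end pushing the sprung slide back and its button end lowered against the fixed contact, until it lies fully home and level between the two, and let go. Leave the two short cells and everything else on the bench as they are.

Things in the scene. Friction and masses are not known exactly. Their poses are not given: they have to be found in the camera images.
- long_cell: The long rechargeable cell: grey-wrapped cylinder 26 mm in diameter, body 65 mm long, plus a steel button 12 mm wide and 2 mm high on one end; 70 to 115 g. Origin: centre of the flat end; z runs along the cell to the button end. Starts upright, button up, in any of the rack's three wells, its body standing 23 mm above the rack's top.
- long_cell_mid (a point): Middle of the long cell's axis, 32.5 mm from its flat end.
- long_cell_plus (a point): Tip of the long cell's button, 67 mm from its flat end.
- short_cell_a: A short cell, 26 mm in diameter, body 50 mm long plus 2 mm button, same wrap, upright in a rack well, its body standing 8 mm above the rack's top; not to be moved. Origin: centre of its flat lower end.
- short_cell_b: The other short cell, the same.
- rack: White plastic block 62 mm (its x) by 160 mm (its y) by 50 mm high, fixed to the bench, with three vertical wells in a row along its y, 50 mm apart, 28 mm wide and 42 mm deep (well floors 8 mm above the bench). Origin: centre of its underside.
- charger: Light grey single-bay charger 64 mm wide, fixed to the bench. The loaded cell lies along its x, axis at y = 0, 36 mm up, in a rounded trough (lowest line 23 mm up) that centres it, button end to -x. From x = -17 to +26 mm it is waisted to 24 mm wide, so that fingers can reach down beside the cell. Origin: underside, centre of the waist.
- fixed_contact (a point): Centre of the fixed contact, an upright face at charger x = -35 mm, 36 mm up, where the button's tip rests when loaded. Its housing: charger x from -57 to -35 mm, 58 mm wide, top 43 mm up; foot in front of it to x = -63 mm, 16 mm high; trough walls from x = -35 to -17 mm, 17 mm to each side and 34 mm high.
- slide (a joint): Travel (m) of the sprung contact away from the fixed one, along charger +x: 0 at rest, 0.012 with the cell loaded, 0.026 at most. Spring 3 N at 0, 6 N at 0.012, 9.5 N at 0.026. At rest the gap is 55 mm, so the 67 mm cell cannot be lowered level: flat end goes in first, button end raised 20 to 30 degrees, pushes the slide back, then the button end goes down.
- slide_face (a point): Centre of the sliding contact's upright face (22 mm wide, 21 to 43 mm above the bench), 36 mm up; moves with the slide. Around it, from charger x = 26 to 60 mm, the trough has walls 17 mm to each side and 34 mm high; outside them from x = 34 to 96 mm, rails 48 mm wide over all and 34 mm high; stop at x = 92 to 98 mm, 41 mm high.
- mat: Dark rubber mat 150 by 150 mm, 2 mm thick, lying fixed on the bench between rack and charger, clear of other things: a good place to stand the cell. Origin: centre of its underside.
- petri_dish: Glass dish, 88 mm across, 15 mm high; bystander. Origin: centre of its underside.
- specimen_jar: Amber jar, 48 mm across, about 62 mm high; bystander. Origin: centre of its underside.
- lens_ring: Black lens ring lying flat, 48 mm across, 14 mm high; bystander. Origin: centre of its underside.
- needle: Dissecting needle with wooden handle, 165 mm long along its x, 8 mm thick; bystander. Origin under the middle of the handle.
- mug: White mug, 76 mm across, 88 mm high; bystander. Origin: centre of its underside.
- phone: Black phone, 72 mm (x) by 150 mm (y), 8 mm thick, lying flat; bystander. Origin: centre of its underside.
Mind the look-alikes: they are no part of the job. What is shaped like the long_cell but purple is not meant. Leave any brown look-alike of the charger alone.

How it is judged:
By the outcome, as a careful person would: the job done as asked, in the order asked, and still so for the second after the job is handed in, with the robot touching nothing.
It also fails if it takes over 64 s, if anything falls off the work surface, if the arm or the gripper's body presses on something with over 40 N, if the wrist force passes 120 N, or if a joint passes its speed limit or range.

## Working session

There is one attempt and no reset: what is moved stays moved. The work goes in short steps, Python scripts to look and compute and a shell command to move; the robot and the scene stay as the last step left them, time stands still between calls to the robot, and variables do not carry over. Pictures are saved under pics/ and viewed, at most 10 in all, crops included, and the job is handed in when it is done.

```bash
mkdir -p pics
cat > h.py <<'E'
import numpy as np, cv2
from cell import env
def shot(n,f=None):
    c=env.camera(n)
    if f: cv2.imwrite('pics/'+f,c['pixels'])
    return c
def ray(c,u,v):
    K=np.array(c['intrinsics']);k=c['k1']
    d=np.array([(u-K[0,2])/K[0,0],(v-K[1,2])/K[1,1]]);s=d.copy()
    for _ in range(20): s=d/(1+k*(s@s))
    T=np.array(c['cam_to_world']);r=T[:3,:3]@np.r_[s,1]
    return T[:3,3],r
def on(c,u,v,z):
    o,r=ray(c,u,v);return o+r*(z-o[2])/r[2]
def proj(c,p):
    T=np.linalg.inv(np.array(c['cam_to_world']));q=T[:3,:3]@p+T[:3,3];s=q[:2]/q[2]
    s=s*(1+c['k1']*(s@s));K=np.array(c['intrinsics']);return np.array([K[0,0]*s[0]+K[0,2],K[1,1]*s[1]+K[1,2]])
E
python3 - <<'E'
from h import *
np.set_printoptions(precision=3,suppress=True)
print(env.hold_point_z); s=env.get_state(); print({k:s[k] for k in('time','position','ee_rot','gripper_width')})
for n in('scene','side'):
    c=shot(n,n+'0.png'); print(n,np.array(c['cam_to_world']),np.array(c['intrinsics'])[:2],c['k1'])
E
```

```text
0.0188
{'time': 0.0, 'position': array([ 0.172, -0.522,  0.204]), 'ee_rot': array([[ 0.95 ,  0.313, -0.   ],
       [ 0.313, -0.95 ,  0.002],
       [ 0.   , -0.002, -1.   ]]), 'gripper_width': 0.09379652474500881}
scene [[ 0.377  0.786 -0.49   1.038]
 [ 0.926 -0.315  0.206 -0.113]
 [ 0.007 -0.531 -0.847  0.859]
 [ 0.     0.     0.     1.   ]] [[487.864   0.    311.985]
 [  0.    487.864 238.637]] -0.07116836376849649
side [[ 0.896 -0.313  0.314  0.257]
 [-0.443 -0.602  0.665 -0.624]
 [-0.019 -0.735 -0.678  0.763]
 [ 0.     0.     0.     1.   ]] [[538.217   0.    322.304]
 [  0.    538.217 233.815]] -0.036779634681927284
```

View pics/scene0.png

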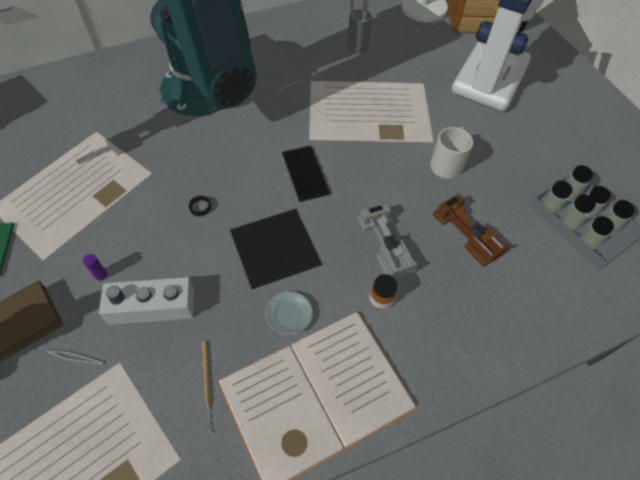

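View pics/side0.png

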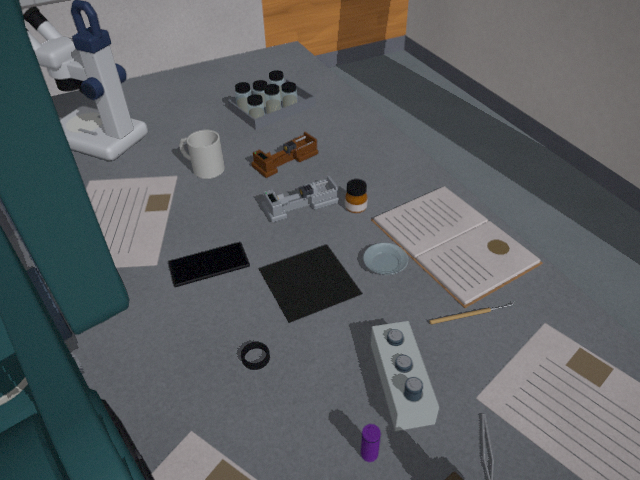

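The scene view shows the rack at (147,300), with cells at (115,293), (143,294) and (171,292). The grey charger is at (388,240), the mat at (275,248), the purple look-alike at (95,266) and the brown charger at (470,230). In the side view the cells are at (413,388), (404,362) and (396,337). The long cell should be the tallest of the three, which looks to be the one at the purple end. I'll confirm that in a crop.

Run:
```python
from h import *
a=cv2.imread('pics/scene0.png');b=cv2.imread('pics/side0.png')
r=lambda i,x,y,w=80,h=60:cv2.resize(i[y:y+h,x:x+w],(400,300),interpolation=cv2.INTER_CUBIC)
# tiles: scene rack, side rack ; scene charger, side charger
cv2.imwrite('pics/crop.png',np.vstack([np.hstack([r(a,90,265,120,90),r(b,330,310,160,120)]),np.hstack([r(a,340,195,120,90),r(b,245,160,120,90)])]))
```

```text
(no output)
```

View pics/crop.png

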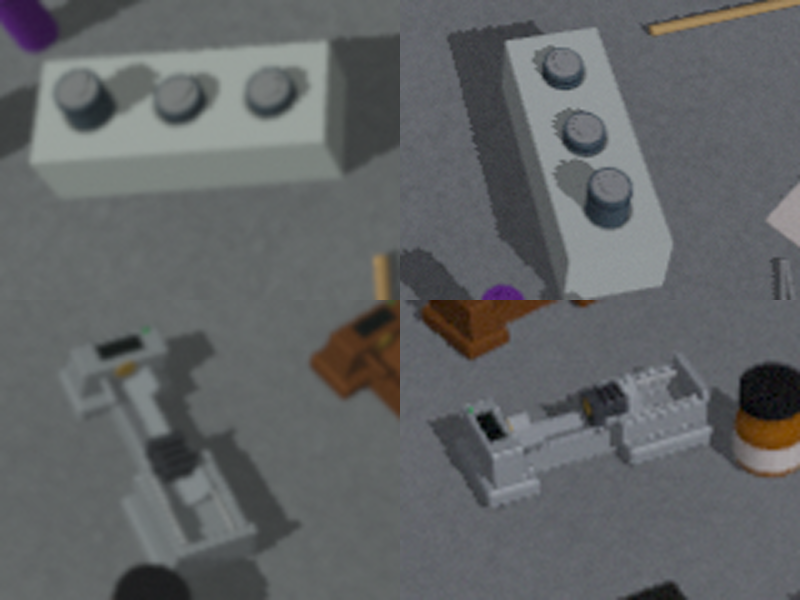

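Run:
```python
from h import *
np.set_printoptions(precision=4,suppress=True)
a=shot('scene');b=shot('side')
P={'cell':((113.7,292),(414,384),.075),'short1':((143.5,294),(403.5,362),.06),'short2':((171,292),(396,337),.06),'disp':((375.4,209),(272,198),.043),'stop':((402.4,268),(333,184),.041),'mat':((275.5,248.5),(309.5,282),.002)}
for k,(p,q,z) in P.items():
    o1,r1=ray(a,*p);o2,r2=ray(b,*q)
    t=np.linalg.lstsq(np.c_[r1,-r2],o2-o1,rcond=None)[0]
    print(k,'tri',(o1+r1*t[0]+o2+r2*t[1])/2,'gap',np.linalg.norm(o1+r1*t[0]-o2-r2*t[1]),'pl',on(a,*p,z)[:2],on(b,*q,z)[:2])
for n,c,k in(('sc',a,0),('si',b,1)):
    A=on(c,*P['disp'][k],.043);B=on(c,*P['stop'][k],.041);d=(B-A)[:2]
    print(n,'charger len',np.linalg.norm(d),'yaw',np.degrees(np.arctan2(d[1],d[0])),'origin',A[:2]+d/np.linalg.norm(d)*.046)
```

```text
cell tri [ 0.554  -0.2958  0.0699] gap 4.455312832181493e-05 pl [ 0.5571 -0.2946] [ 0.5518 -0.2982]
short1 tri [ 0.5681 -0.2484  0.0535] gap 0.0006628932703385803 pl [ 0.5721 -0.2476] [ 0.5651 -0.2516]
short2 tri [ 0.583  -0.2011  0.0523] gap 0.0016095160206209748 pl [ 0.5868 -0.1997] [ 0.5798 -0.2065]
disp tri [0.5466 0.2347 0.0407] gap 0.0002035942230790583 pl [0.5481 0.2336] [0.5457 0.2321]
stop tri [0.6882 0.2245 0.0346] gap 0.0005765827620909929 pl [0.6911 0.2216] [0.6843 0.2174]
mat tri [ 0.5316  0.0185 -0.0065] gap 0.0007019080297877904 pl [0.5368 0.017 ] [0.5284 0.0118]
sc charger len 0.14347705618921164 yaw -4.816335492745452 origin [0.594  0.2298]
si charger len 0.13939667280529244 yaw -6.063798086513844 origin [0.5914 0.2272]
```

The top-left crop (80,90), scene pixel (114,292), shows the tallest grey cell, standing about 23 mm proud. That is the long cell, and the other two are short. The purple one lies outside the rack. The grey charger is the one at (388,238), with its fixed contact at the display end and +x toward the jar.

```bash
python3 -m handwheel '0 0 0 0 -7.8;0 0 0 0 -7.8;0 0 0 0 -7.8;0 0 0 0 -7.8;0 0 0 0 -7.8;0 0 0 0 -7.8;0 0 0 0 -7.8'; python3 -m handwheel '0 .03 .027 0 0;0 .03 .027 0 0;0 .03 .027 0 0;0 .03 .027 0 0;0 .03 .027 0 0;0 .03 .027 0 0;0 .03 .027 0 0;0 .03 .027 0 0;0 .03 .027 0 0;0 .03 .027 0 0;0 .028 .028 0 0;0 0 0 0 0'
python3 - <<'E'
from h import *
c=shot('wrist','w1.png'); s=env.get_state(); print(s['position'],s['ee_rot']);print(np.array(c['cam_to_world']))
p=np.array([.5545,-.2965,.075]);print(proj(c,p))
E
```

```text
time: 0.9
position: [0.1723, -0.5222, 0.2052]
ee_rot: [[0.289, 0.957, -0.0], [0.957, -0.289, 0.0], [0.0, -0.0, -1.0]]
contact_force: [0.0, 0.6, -0.2]
gripper_width: 0.0941
finger_force: 0.0
time: 2.1
position: [0.557, -0.2934, 0.2041]
ee_rot: [[0.289, 0.957, 0.0], [0.957, -0.289, 0.002], [0.002, -0.001, -1.0]]
contact_force: [0.6, 0.4, 0.1]
gripper_width: 0.094
finger_force: 0.0
[ 0.55509942 -0.29502627  0.20427937] [[ 2.91122057e-01  9.56684718e-01 -1.51568351e-03]
 [ 9.56685826e-01 -2.91120966e-01  9.01611204e-04]
 [ 4.21310412e-04 -1.71251184e-03 -9.99998445e-01]]
[[ 9.57314521e-01 -2.80418590e-01 -7.01022215e-02  5.76683366e-01]
 [-2.89047394e-01 -9.29330309e-01 -2.29775502e-01 -2.27768678e-01]
 [-7.14796884e-04  2.40230289e-01 -9.70715662e-01  3.82889887e-01]
 [ 0.00000000e+00  0.00000000e+00  0.00000000e+00  1.00000000e+00]]
[315.54926731 237.01916204]
```

View pics/w1.png

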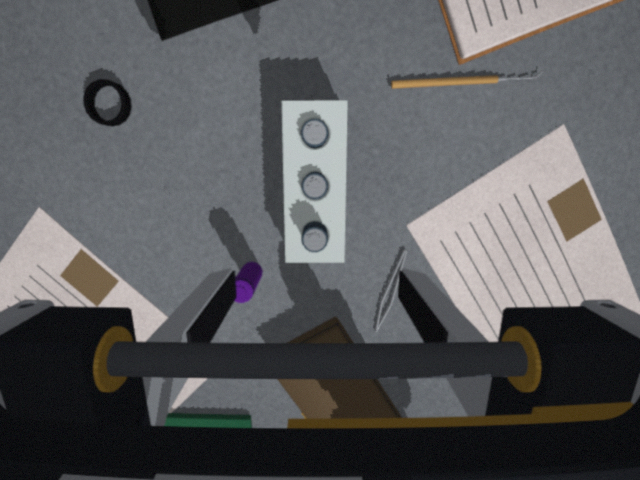

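The wrist view shows the long cell at (315,236), 1 px from my prediction, and the rack lies square in the image. I'll descend and grip.

```bash
python3 -m handwheel '0 -.002 0 .03 0;.2 0 0 .04 0;.4 0 0 .04 0;.5 0 0 .03 0;.6 0 0 .01 0;1 0 0 0 0;1 0 0 0 0;1 0 0 0 0;1 0 0 0 0;1 0 0 0 0;1 0 0 0 0'
```

```text
time: 3.25
position: [0.5538, -0.299, 0.0569]
ee_rot: [[0.294, 0.956, 0.002], [0.956, -0.294, -0.001], [-0.001, 0.002, -1.0]]
contact_force: [-1.4, -0.0, 4.0]
gripper_width: 0.0256
finger_force: 30.0
```

```bash
python3 -m handwheel '1 0 0 -.02 0;1 0 0 -.03 0;1 0 0 -.04 0;1 .037 -.014 0 0;1 .037 -.014 0 0;1 .037 -.014 0 0;1 .037 -.014 0 0;1 .037 -.014 0 0;1 .037 -.014 0 0;1 .037 -.014 0 0;1 .034 -.014 0 0;1 0 0 0 -7.8'; python3 -m handwheel '1 0 0 0 -7.8;1 0 0 0 -7.8;1 0 0 0 -7.8;1 0 0 0 -7.8;1 0 0 0 -7.8;1 0 0 0 -7.8;1 0 0 0 -7.8;1 0 0 0 -7.8;1 0 0 0 -7.8;1 0 0 0 -7.8;1 0 0 0 -7.8;1 0 0 0 -7.8'
python3 - <<'E'
from h import *
s=env.get_state(); print(s['position'],s['gripper_width'],s['joint_pos'])
shot('side','s2.png');w=shot('wrist','w2.png')
a=cv2.imread('pics/s2.png')[130:370,180:500];
cv2.imwrite('pics/c2.png',np.hstack([cv2.resize(a,(400,300)),cv2.resize(w['pixels'],(400,300))]))
E
```

```text
time: 4.45
position: [0.5316, 0.0189, 0.1452]
ee_rot: [[0.154, 0.988, -0.001], [0.988, -0.154, 0.002], [0.002, -0.001, -1.0]]
contact_force: [-0.2, -0.3, -0.4]
gripper_width: 0.0256
finger_force: 30.0
time: 5.65
position: [0.5322, 0.0145, 0.145]
ee_rot: [[-0.996, 0.094, -0.001], [0.094, 0.996, 0.0], [0.001, -0.0, -1.0]]
contact_force: [0.0, -0.6, -0.8]
gripper_width: 0.0251
finger_force: 30.0
[0.53217516 0.0145367  0.14504913] 0.025068328693241083 [-7.91883008e-02  6.84168692e-02  1.51072098e+00 -3.09183387e-05
  1.56325428e+00 -1.55566849e+00]
```

View pics/c2.png

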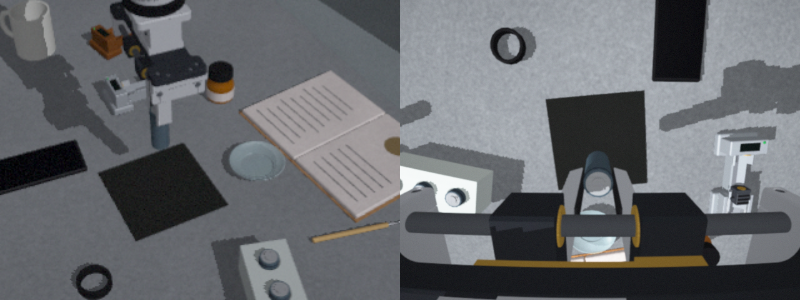

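```bash
python3 -m handwheel '1 0 0 .04 0;1 0 0 .03 0;1 0 0 .018 0;1 0 0 .003 0;1 0 0 .002 0;1 0 0 0 0;1 0 0 0 0'
```

```text
time: 6.45
position: [0.5336, 0.0143, 0.054]
ee_rot: [[-0.995, 0.1, 0.003], [0.1, 0.995, -0.0], [-0.003, -0.0, -1.0]]
contact_force: [-0.1, -0.4, -1.5]
gripper_width: 0.0254
finger_force: 30.0
```

```bash
python3 -m handwheel '1 0 0 .002 0;1 0 0 0 0'; python3 -m handwheel '1 0 0 .0015 0;1 0 0 0 0';python3 -m handwheel '1 0 0 .0015 0;1 0 0 0 0'
```

```text
time: 6.65
position: [0.5328, 0.0144, 0.051]
ee_rot: [[-0.995, 0.1, 0.001], [0.1, 0.995, -0.0], [-0.001, -0.0, -1.0]]
contact_force: [0.0, 0.4, -0.9]
gripper_width: 0.0255
finger_force: 30.0
time: 6.85
position: [0.5334, 0.0143, 0.0509]
ee_rot: [[-0.995, 0.1, 0.002], [0.1, 0.995, -0.0], [-0.002, -0.0, -1.0]]
contact_force: [-1.1, -0.7, 5.7]
gripper_width: 0.0248
finger_force: 30.0
time: 7.05
position: [0.5338, 0.0143, 0.0509]
ee_rot: [[-0.995, 0.1, 0.004], [0.1, 0.995, -0.001], [-0.004, -0.0, -1.0]]
contact_force: [-3.9, -0.4, 10.6]
gripper_width: 0.0256
finger_force: 30.0
```

```bash
python3 -m handwheel '1 0 0 -.002 0;.3 0 0 0 0;.3 0 0 0 0;.3 0 0 0 0;.3 0 0 0 0;.3 0 0 -.02 0;.3 0 0 -.02 0;.3 0 0 0 0;.3 0 0 0 0;.3 0 0 0 0;.3 0 0 0 0'
python3 - <<'E'
from h import *
s=env.get_state(); print(s['position'],s['gripper_width'])
a=shot('side')['pixels'][130:370,180:500];w=shot('wrist')['pixels']
cv2.imwrite('pics/c3.png',np.hstack([cv2.resize(a,(400,300)),cv2.resize(w,(400,300))]))
E
```

```text
time: 8.15
position: [0.5316, 0.0145, 0.088]
ee_rot: [[-0.995, 0.1, -0.003], [0.1, 0.995, 0.0], [0.003, -0.0, -1.0]]
contact_force: [-0.4, 0.6, 0.4]
gripper_width: 0.066
finger_force: 0.0
[0.53159607 0.01446628 0.08797651] 0.066006348514529
```

View pics/c3.png

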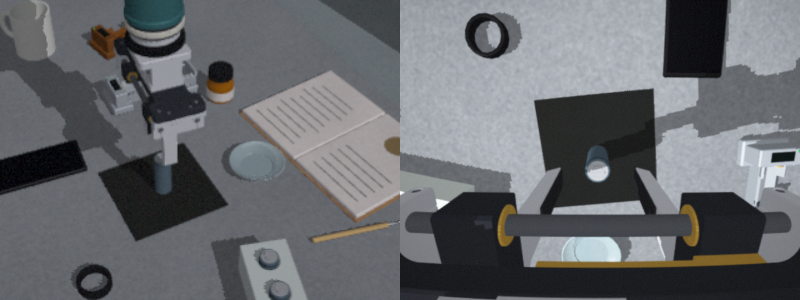

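The cell stands upright alone on the mat, at (163,175) in the left half and (598,165) in the right, with the fingers clear. I'll take it round its middle.

```bash
python3 -m handwheel '.3 0 0 .03 0;.3 0 0 .03 0;.3 0 0 .011 0;.6 0 0 0 0;1 0 0 0 0;1 0 0 0 0;1 0 0 0 0;1 0 0 0 0;1 0 0 0 0'; python3 -m handwheel '.73 0 0 0 0;.73 0 0 0 0;.73 0 0 0 0'
```

```text
time: 9.15
position: [0.5331, 0.0143, 0.0194]
ee_rot: [[-0.995, 0.1, 0.002], [0.1, 0.995, -0.0], [-0.002, -0.0, -1.0]]
contact_force: [-0.4, -1.1, 1.8]
gripper_width: 0.0253
finger_force: 30.0
time: 9.45
position: [0.5331, 0.0143, 0.0194]
ee_rot: [[-0.995, 0.1, 0.002], [0.1, 0.995, -0.0], [-0.002, -0.0, -1.0]]
contact_force: [0.2, -0.6, 4.9]
gripper_width: 0.0259
finger_force: 16.2
```

```bash
python3 -m handwheel '.73 .003 0 0 0;.73 .003 0 -.0005 0;.73 .003 0 -.0005 0;.73 .003 0 0 0'; python3 -m handwheel '.73 .003 0 0 0;.73 .003 0 0 0;.73 .003 0 0 0;.73 .003 0 0 0'
python3 - <<'E'
from h import *
a=shot('side')['pixels'][170:320,250:450];w=shot('wrist')['pixels'][200:350,380:580]
cv2.imwrite('pics/c4.png',np.hstack([cv2.resize(a,(400,300)),cv2.resize(w,(400,300))]))
E
```

```text
time: 9.85
position: [0.5204, 0.0157, 0.0194]
ee_rot: [[-0.995, 0.1, 0.0], [0.1, 0.995, 0.0], [-0.0, 0.0, -1.0]]
contact_force: [1.6, -0.5, 1.9]
gripper_width: 0.0258
finger_force: 16.2
time: 10.25
position: [0.5083, 0.0168, 0.0194]
ee_rot: [[-0.995, 0.1, -0.0], [0.1, 0.995, -0.0], [0.0, -0.0, -1.0]]
contact_force: [1.2, -0.3, 1.9]
gripper_width: 0.0257
finger_force: 16.2
```

View pics/c4.png

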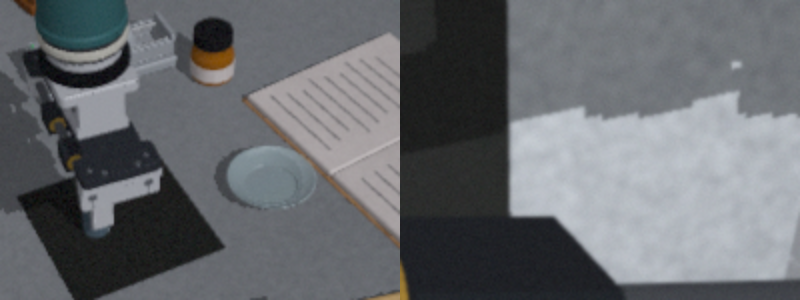

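The crop shows the finger hiding the cell from the side camera, and I cut the wrist tile in the wrong place. I'll measure the tilt numerically from the wrist camera instead.

```bash
cat > tilt.py <<'E'
from h import *
np.set_printoptions(precision=1,suppress=True)
def run(h=.036):
    c=shot('wrist');s=env.get_state();R=s['ee_rot'];p=s['position']
    g=p-R[:,2]*env.hold_point_z
    x=R[:,0]
    for f in range(0,91,15):
        a=np.radians(f);ax=np.sin(a)*x+np.cos(a)*np.array([0,0,1]);pe=np.cos(a)*x-np.sin(a)*np.array([0,0,1])
        f0=g-h*ax;print(f,'plus',proj(c,f0+.067*ax),'edges top',proj(c,f0+.065*ax+.013*pe),proj(c,f0+.065*ax-.013*pe),'w',proj(c,f0+.065*ax+R[:,1]*.013)[0]-proj(c,f0+.065*ax-R[:,1]*.013)[0],'bottom',proj(c,f0))
    im=c['pixels'].astype(int);cv2.imwrite('pics/wlast.png',c['pixels'])
    for v in range(150,420,6): print(v,im[v:v+3,260:384:6].mean((0,2)).astype(int))
run()
E
python3 tilt.py
```

```text
0 plus [319.1 327.6] edges top [319.1 297.7] [319.  351.6] w 59.63565159509989 bottom [318.3 274.7]
15 plus [319.1 309.4] edges top [319.1 278.5] [319.1 338.5] w 60.06953284861078 bottom [318.3 289.4]
30 plus [319.1 290.3] edges top [319.  261.8] [319.1 321.4] w 59.66656519085251 bottom [318.3 304.6]
45 plus [319.  272.4] edges top [318.9 248.9] [319.1 302.1] w 58.48604715405611 bottom [318.4 319.7]
60 plus [319.  257.4] edges top [318.8 240.7] [319.1 282.6] w 56.696031747881875 bottom [318.4 334.2]
75 plus [318.9 246.6] edges top [318.7 237.3] [319.  265.1] w 54.52402617795559 bottom [318.5 347.5]
90 plus [318.8 240.4] edges top [318.6 238.2] [318.9 251.3] w 52.202472950468916 bottom [318.6 358.8]
150 [188 186 191 184 184 192 190 192 192 193 186 194 189 193 185 192 191 191
 191 191 192]
156 [189 190 199 197 192 187 190 196 189 181 180 193 200 196 190 187 193 190
 192 197 196]
162 [187 198 193 199 187 187 188 188 186 191 193 195 203 197 186 187 197 201
 192 197 189]
168 [192 197 191 191 194 188 197 183 192 196 191 190 191 200 190 190 192 201
 197 198 189]
174 [200 191 193 196 190 192
[... 2738 characters left out ...]
8  77  78  76  76  78  76  78  77  74  78  75  77
  79  79 100]
378 [ 86 121 120  96  55  54  56  54  55  56  56  54  58  56  57  55 111 121
 116  90 102]
384 [ 89 142 145  66  41  41  43  42  43  44  44  42  41  44  43  42  85 146
 132  91 103]
390 [ 45 137 145  45  41  41  42  42  42  42  42  43  43  44  43  42  52 147
 121  55 110]
396 [ 31 132 144  43  42  42  42  43  41  43  42  43  42  44  43  44  41 146
 113  32  36]
402 [ 32 126 146  42  43  44  49  60  70  97 108 132 149 163 179 186 178 145
 104  31  31]
408 [ 30 107 150 186 186 184 196 190 195 192 194 190 187 193 193 187 182 147
  83  30  41]
414 [ 31  86 162 188 184 181 187 189 186 180 187 188 184 182 183 186 188 160
  65  39  98]
```

```bash
python3 -m handwheel '.73 0 0 -.004 0;.73 -.02 0 0 0;.73 -.02 0 0 0;.73 0 0 .004 0;.726 0 0 .002 0;.726 0 0 0 0'; python3 -m handwheel '.726 .003 0 .001 0;.726 .003 0 0 0;.726 .003 0 0 0;.726 .003 0 0 0;.726 .003 0 0 0'; sed -i '/for v in range/d' tilt.py; sed -i 's/^run()/    print([(v,int(im[v:v+2,312:328].mean())) for v in range(216,342,4)])\nrun()/' tilt.py; python3 tilt.py | tail -1
```

```text
time: 11.0
position: [0.5494, 0.0126, 0.0186]
ee_rot: [[-0.995, 0.1, 0.003], [0.1, 0.995, -0.001], [-0.003, -0.0, -1.0]]
contact_force: [2.1, -1.5, 2.6]
gripper_width: 0.0262
finger_force: 5.6
time: 11.5
position: [0.5327, 0.0144, 0.0164]
ee_rot: [[-0.995, 0.1, -0.001], [0.1, 0.995, -0.0], [0.001, -0.0, -1.0]]
contact_force: [0.8, -0.6, 3.3]
gripper_width: 0.0261
finger_force: 4.9
[(216, 47), (220, 47), (224, 47), (228, 48), (232, 47), (236, 48), (240, 48), (244, 47), (248, 41), (252, 36), (256, 37), (260, 37), (264, 38), (268, 37), (272, 38), (276, 39), (280, 58), (284, 67), (288, 67), (292, 67), (296, 64), (300, 77), (304, 119), (308, 171), (312, 169), (316, 155), (320, 165), (324, 165), (328, 165), (332, 161), (336, 163), (340, 163)]
```

Floor friction doesn't tip the cell in the grip; it just slides. I'll use a firm edge instead, the fixed-contact housing's top edge, and first look at the charger from closer.

```bash
python3 -m handwheel '.74 0 0 0 0;.74 0 0 -.02 0;.74 0 0 -.04 0;.74 0 0 -.03 0;.74 -.02 .03 0 0;.74 -.02 .03 0 0;.74 -.02 .03 0 0;.74 -.02 .03 0 0;.74 0 0 0 0;.74 0 0 0 0'
python3 - <<'E'
from h import *
c=shot('wrist','w5.png'); import pickle; pickle.dump((c,env.get_state()),open('w5.pkl','wb'))
print(proj(c,np.array([.5925,.2285,.036])),proj(c,np.array([.5467,.2328,.043])))
cv2.imwrite('pics/c5.png',cv2.resize(c['pixels'],(800,600)))
E
```

```text
time: 12.55
position: [0.6227, 0.1259, 0.1033]
ee_rot: [[-0.995, 0.099, -0.007], [0.099, 0.995, -0.001], [0.007, -0.002, -1.0]]
contact_force: [-0.7, 0.2, -1.2]
gripper_width: 0.0257
finger_force: 30.0
[450.56811506 201.50461962] [459.66656313 137.18264352]
```

View pics/c5.png

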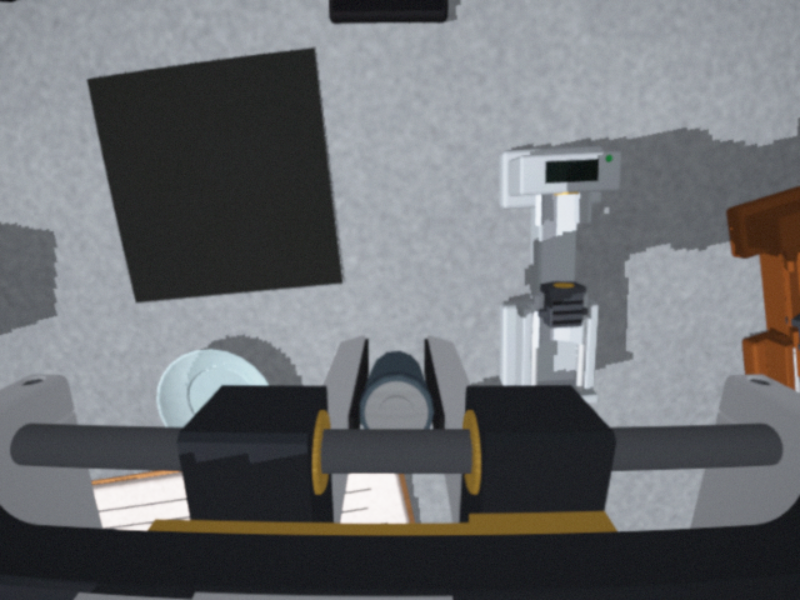

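The wrist view shows the charger just right of centre: display at (572,171), the housing's inner edge centred at (567,194), and the slide's gold face top at (564,284), in crop pixels (1.25x). The cell is upright in the grip.

Run:
```python
from h import *
import pickle;c,s=pickle.load(open('w5.pkl','rb'));np.set_printoptions(precision=4,suppress=True)
for n,u,v,z in(('disp',572,171,.043),('edge -35',567,194,.043),('slidetop +20',564,284,.043),('housingL',522,192,.043),('housingR',620,192,.043),('body top btm of cell L',366,410,.0)):
    print(n,on(c,u/1.25,v/1.25,z))
ps=[env.get_state()['position'] for _ in range(1)];print(ps,s['ee_rot'])
R=s['ee_rot'];d=np.array([.5925-.0139,.2298,0])-s['position'];print('to x=-14 tool',R.T@d)
```

```text
disp [0.5463 0.2313 0.043 ]
edge -35 [0.5587 0.2283 0.043 ]
slidetop +20 [0.6106 0.2261 0.043 ]
housingL [0.5553 0.2027 0.043 ]
housingR [0.5602 0.259  0.043 ]
body top btm of cell L [0.7031 0.0941 0.    ]
[array([0.6229, 0.1253, 0.104 ])] [[-0.995   0.0996 -0.0061]
 [ 0.0996  0.995  -0.0012]
 [ 0.0059 -0.0018 -1.    ]]
to x=-14 tool [0.0538 0.0998 0.1041]
```

```bash
python3 -m handwheel '.74 .011 .025 0 0;.74 .015 .025 0 0;.74 .015 .025 0 0;.74 .015 .024 0 0;.74 0 0 .02 0;.74 0 0 .02 0;.74 0 0 .005 0;.74 0 0 .003 0;.74 0 0 0 0;.74 0 0 0 0'
```

```text
time: 13.6
position: [0.5799, 0.2295, 0.0596]
ee_rot: [[-0.995, 0.101, 0.002], [0.101, 0.995, 0.0], [-0.002, 0.0, -1.0]]
contact_force: [0.3, 0.2, -0.3]
gripper_width: 0.0253
finger_force: 30.0
```

```bash
python3 -m handwheel '.74 0 0 .003 0;.74 0 0 0 0'
```

```text
time: 13.8
position: [0.5794, 0.2297, 0.0557]
ee_rot: [[-0.995, 0.1, 0.0], [0.1, 0.995, 0.0], [-0.0, 0.0, -1.0]]
contact_force: [0.2, -0.7, -2.0]
gripper_width: 0.0253
finger_force: 30.0
```

```bash
python3 -m handwheel '.74 0 0 .002 0;.74 0 0 0 0'; python3 -m handwheel '.74 0 0 .002 0;.74 0 0 0 0'
```

```text
time: 14.0
position: [0.5791, 0.2298, 0.0532]
ee_rot: [[-0.995, 0.1, -0.0], [0.1, 0.995, -0.0], [0.0, -0.0, -1.0]]
contact_force: [-0.1, 0.8, -1.2]
gripper_width: 0.0252
finger_force: 30.0
time: 14.2
position: [0.579, 0.2298, 0.051]
ee_rot: [[-0.995, 0.1, -0.001], [0.1, 0.995, -0.0], [0.001, -0.0, -1.0]]
contact_force: [0.0, 0.4, -0.7]
gripper_width: 0.0255
finger_force: 30.0
```

```bash
python3 -m handwheel '.74 0 0 .001 0;.728 0 0 0 0;.728 .003 0 0 0;.728 .003 0 0 0;.728 .003 0 0 0;.728 .002 0 -.0005 0;.728 .002 0 -.0005 0'; python3 -m handwheel '.728 .002 0 -.0005 0;.728 .002 0 -.0005 0;.728 .002 0 -.0005 0;.728 .002 0 0 0'; python3 tilt.py | tail -1
```

```text
time: 14.9
position: [0.566, 0.2311, 0.0515]
ee_rot: [[-0.995, 0.1, 0.0], [0.1, 0.995, -0.0], [-0.0, -0.0, -1.0]]
contact_force: [-0.4, -0.4, -1.8]
gripper_width: 0.0259
finger_force: 9.6
time: 15.3
position: [0.5583, 0.232, 0.0531]
ee_rot: [[-0.995, 0.1, 0.0], [0.1, 0.995, 0.0], [-0.0, 0.0, -1.0]]
contact_force: [0.0, -1.3, -1.2]
gripper_width: 0.0257
finger_force: 9.6
[(216, 98), (220, 93), (224, 106), (228, 117), (232, 107), (236, 95), (240, 97), (244, 162), (248, 148), (252, 14), (256, 12), (260, 12), (264, 11), (268, 56), (272, 113), (276, 106), (280, 138), (284, 50), (288, 48), (292, 48), (296, 46), (300, 56), (304, 89), (308, 129), (312, 127), (316, 116), (320, 125), (324, 125), (328, 124), (332, 121), (336, 123), (340, 122)]
```

Run:
```python
from h import *
c=shot('wrist');b=shot('side')['pixels'][130:250,240:400];a=c['pixels'][200:380,220:460]
cv2.imwrite('pics/c6.png',np.hstack([cv2.resize(b,(400,300),interpolation=2),cv2.resize(a,(400,300),interpolation=2)]))
for x in(-35,-57):
  for z in(.043,):
    p=np.array([.592,.228,z])+x/1e3*np.array([.9959,-.0906,0]);print(x,proj(c,p))
```

```text
-35 [316.95179679 277.64127773]
-57 [316.61558799 242.28662497]
```

View pics/c6.png

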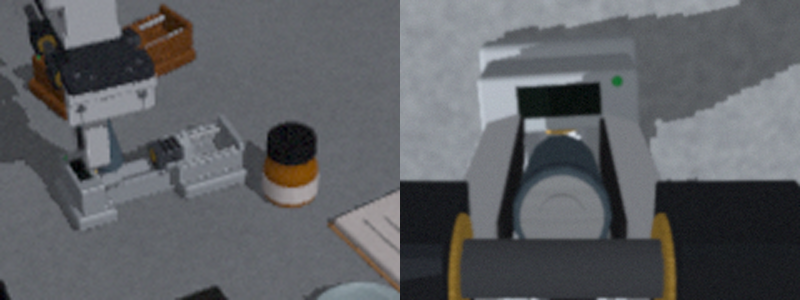

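The left tile shows the cell leaning: its lower part at (115,150) is held by the housing edge while its top goes with the fingers. In the right tile its lower end stays behind the gold contact at (563,131). The pivot is working, so I'll keep going along the arc.

```bash
python3 -m handwheel '.728 .003 0 0 0;.728 .003 0 0 0;.728 .003 0 0 0;.728 .003 0 0 0'; python3 tilt.py|tail -1;  python3 -m handwheel '.728 .003 0 0 0;.728 .003 0 .0005 0;.728 .003 0 .0005 0;.728 .003 0 .001 0'; python3 tilt.py
```

```text
time: 15.85
position: [0.5464, 0.2331, 0.0531]
ee_rot: [[-0.995, 0.1, 0.0], [0.1, 0.995, -0.0], [-0.0, 0.0, -1.0]]
contact_force: [1.1, -0.5, -1.2]
gripper_width: 0.0259
finger_force: 8.1
[(216, 155), (220, 157), (224, 158), (228, 159), (232, 105), (236, 96), (240, 103), (244, 117), (248, 117), (252, 97), (256, 98), (260, 100), (264, 116), (268, 75), (272, 14), (276, 13), (280, 13), (284, 16), (288, 135), (292, 139), (296, 100), (300, 81), (304, 136), (308, 137), (312, 131), (316, 137), (320, 136), (324, 137), (328, 134), (332, 137), (336, 138), (340, 136)]
time: 16.3
position: [0.5341, 0.2344, 0.051]
ee_rot: [[-0.995, 0.1, -0.0], [0.1, 0.995, -0.0], [0.0, -0.0, -1.0]]
contact_force: [0.7, -0.5, -0.4]
gripper_width: 0.0259
finger_force: 7.2
0 plus [319.1 326.1] edges top [319.1 296.2] [319.  350.1] w 59.591482591571435 bottom [318.3 273.6]
15 plus [319.1 307.9] edges top [319.  277.1] [319.1 337. ] w 60.02520261065166 bottom [318.3 288.3]
30 plus [319.1 288.8] edges top [319.  260.3] [319.1 319.9] w 59.62330885072794 bottom [318.3 303.4]
45 plus [319.  270.9] edges top [318.9 247.5] [319.1 300.6] w 58.444962281215226 bottom [318.4 318.5]
60 plus [318.9 256. ] edges top [318.8 239.4] [319.1 281.1] w 56.65787587250014 bottom [318.4 333. ]
75 plus [318.8 245.2] edges top [318.7 236. ] [319.  263.7] w 54.48913106364756 bottom [318.5 346.3]
90 plus [318.7 239.1] edges top [318.6 236.9] [318.9 250. ] w 52.17078169082595 bottom [318.6 357.5]
[(216, 161), (220, 157), (224, 154), (228, 158), (232, 158), (236, 158), (240, 161), (244, 161), (248, 129), (252, 98), (256, 99), (260, 113), (264, 120), (268, 108), (272, 99), (276, 100), (280, 101), (284, 135), (288, 147), (292, 20), (296, 56), (300, 116), (304, 123), (308, 119), (312, 123), (316, 120), (320, 121), (324, 118), (328, 121), (332, 121), (336, 118), (340, 121)]
```

```bash
cat > asc.py <<'E'
from h import *
import sys
def asc(n,x0=40,x1=40,y0=30,y1=40,st=1):
    c=shot(n);im=c['pixels'].astype(int);s=env.get_state();R=s['ee_rot'];g=s['position']-R[:,2]*.0188
    u,v=proj(c,g).astype(int);print(n,'grip px',u,v,'d/dx 30mm',proj(c,g+R[:,0]*.03)-[u,v],'dz 30mm',proj(c,g+[0,0,.03])-[u,v],'y',proj(c,g+R[:,1]*.03)-[u,v])
    for y in range(v-y0,v+y1,st):
        print('%4d '%y+''.join((lambda b,gg,r:'#' if b>r+8 and b<125 else ' ' if (b+gg+r)<75 else '.' if (b+gg+r)<240 else ':' if (b+gg+r)<400 else '+')(*im[y,x]) for x in range(u-x0,u+x1)))
asc(sys.argv[1],*map(int,sys.argv[2:]))
E
python3 asc.py side 30 50 25 35; python3 asc.py scene 40 40 30 30
```

```text
side grip px 265 189 d/dx 30mm [-13.5617745    3.48343969] dz 30mm [ -1.02900245 -11.37393149] y [-3.61385641 -7.88177957]
 164 ::#:#:::#:##.#...#...#.#....#.#.#..#.#..###.#.....#..:::::#::::#####:::::##::::#
 165 :::::##:::#:. ...#..#...#..#.###.######.#.#.#..#....:++::##::##:##:::::#::::::::
 166 .:##::::::#:#. .. ...###...#.#..#..#....#.#.##.#::::+++:##:#::::#:#::::#::::::::
 167 ..#::#::::#::..... #..###.##..#.....#####.##::::+++++++::#:####:##:::#:::#::::::
 168 ..####:##::##:.......##..###.#.#...#...#::++++++++++++:#:::::#::::#:#::#:##::##:
 169 ...:::::::::::...:. ..###..#...##.#::::++++++++++:::++#::#::::#:#::::#:::::::::#
 170 ...::#:#:::::::::#. ....##.#::.::::++++++++++++::#::++::::::::::##:##::#:::::#:#
 171 .:##:##::#::#:::::#.#...#:::+++++++++++++++++++::.##++:##:::::::::::::::#:#::##:
 172 .#:::#:::::::#:#:###:::::++++++++++:::++++++++++.##:++::::::#:#:::::::#:::::::::
 173 .::##::#:#:#::###:::+++++++++++::::+++++++++++++:#:+++::::::::#:::::###:##::::::
 174 ...::#:::::#::#:#:#:+++++++++++#+++++++++++++++++++++++#::::::::#:::::::#:#:::#:
 175 ....##::::::#::#:::#+++::+
[... 8764 characters left out ...]
....::::::::
 217 ::::::::::::::::::::::::::::::::::::::::###########.....................::::::::
 218 ::::::::::::::::::::::::::::::::::::::::###########....................:::::::::
 219 ::::::::::::::::::::::::::::::::::::::::.#######::#:::::.............:::::::::::
 220 ::::::::::::::::::::::::::::::::::::::::.::::::++++:::::.........:::::::::::::::
 221 :::::::::::::::::::::::::::::::::::::::::::::+++++++:::..........:::::::::::::::
 222 :::::::::::::::::::::::::::::::::::::::::::::++++++:::..........::::::::::::::::
 223 ::::::::::::::::::::::::::::::::::::::::::::::++++:::.........::::::::::::::::::
 224 :::::::::::::::::::::::::::::::::::::::::::::::++++::........:::::::::::::::::::
```

Run:
```python
from h import *
np.set_printoptions(precision=4,suppress=True)
a=shot('scene');b=shot('side')
for p,q in(((379.5,219),(287,190)),):
    o1,r1=ray(a,*p);o2,r2=ray(b,*q)
    t=np.linalg.lstsq(np.c_[r1,-r2],o2-o1,rcond=None)[0]
    X=(o1+r1*t[0]+o2+r2*t[1])/2;print(X,np.linalg.norm(o1+r1*t[0]-o2-r2*t[1]))
    d=X[:2]-[.592,.228];e=np.array([.9959,-.0906]);print('charger x,y',d@e,d@[.0906,.9959])
s=env.get_state();d=s['position'][:2]-[.592,.228];print('tcp charger',d@e,d@[.0906,.9959],s['position'][2])
```

```text
[0.5798 0.2262 0.0553] 0.0022165220389477767
charger x,y -0.011995921259895952 -0.0029175345987067776
tcp charger -0.058104729221480085 0.0011120520041927593 0.05092840517250766
```

The ASCII views show the cell leaning about 35° from vertical. It has slipped toward +x between the fingers, and only its upper half is held now. I'll firm the grip and carry it back over the bay. From there I can set its flat end into the trough and lean it on the housing edge, which gives the 20–25° pose for a regrip at the middle.

```bash
python3 -m handwheel '.75 0 0 0 0;.75 0 0 0 0;.75 0 0 -.004 0;.75 -.008 0 0 0;.75 -.008 0 0 0;.75 -.008 0 0 0;.75 -.008 0 0 0;.75 0 0 0 0'; python3 asc.py side 25 40 32 30; python3 asc.py scene 20 30 20 40
```

```text
time: 17.35
position: [0.5675, 0.2308, 0.0547]
ee_rot: [[-0.995, 0.101, 0.0], [0.101, 0.995, -0.0], [-0.0, -0.0, -1.0]]
contact_force: [0.7, 0.5, -1.1]
gripper_width: 0.0253
finger_force: 30.0
side grip px 280 184 d/dx 30mm [-13.36344708   3.38231167] dz 30mm [ -0.70618507 -11.45657246] y [-3.81327915 -7.80344413]
 152 ............  #.  #..#..##.#.####....#.#.....#..................#
 153 .....  ...#..#..##..###.....#..##...#....##..#...#.............::
 154 ... #    .##   ...##........####.#..###...#.#.#..#............::#
 155 ....    #.##..###.###.#.#.####.##.#.#.##.###.#..##..........:::##
 156 ..... ## . .....#######..#.....###.......#####.#..........::##:#:
 157 . ..... ##. .......####..#.#...#.##..#.###.#.###........:::::::::
 158 ........   ......#.###..###.#.##.#..###..#.#.#..##.:..::#:::#::::
 159 .........  ....##.....#.#.##..##...###.#..###...###::::::::#:::::
 160 .......... ...# ##...#...#.####.#.#...#..#...:.::+++::#:#:#:#::::
 161 ...... ..........#...#####..#.##.#..#...#::::+++++++::::#::#:#:#:
 162 .................#.##.#....###.#.#.#..:::+++++++++++#:#::::::::#:
 16
[... 6399 characters left out ...]
::::+::::.........::::::::..
 235 ::::::::::::::::::::::::::::::...........:::::....
 236 :::::::::::::::::::::::::::.......................
 237 ::::::::::::::::::::::::..........................
 238 ::::::::::::::::::::::::..........................
 239 ::::::::::::::::::::::::..........................
 240 ::::::::::::::::::::::::................::::......
 241 ::::::::::::::::::::::::................::::......
 242 :::::::::::::::::::::::::................::::.....
 243 :::::::::::::::::::::::::................::::.....
 244 ::::::::::::::::::::::::::..............::::::....
 245 ::::::::::::::::::::::::::............::::::::....
 246 ::::::::::::::::::::::::::............:::::::::...
```

```bash
python3 -m handwheel '.75 0 0 .006 0;.75 0 0 .005 0;.75 0 0 0 0;.75 0 0 0 0'; python3 -m handwheel '.75 0 0 .003 0;.75 0 0 0 0'
```

```text
time: 17.85
position: [0.5659, 0.2311, 0.0436]
ee_rot: [[-0.995, 0.1, -0.001], [0.1, 0.995, -0.0], [0.001, -0.0, -1.0]]
contact_force: [0.0, -0.2, -1.6]
gripper_width: 0.0249
finger_force: 30.0
time: 18.05
position: [0.5668, 0.2313, 0.0423]
ee_rot: [[-0.995, 0.1, 0.002], [0.1, 0.995, 0.0], [-0.002, 0.0, -1.0]]
contact_force: [-1.4, -1.0, 4.3]
gripper_width: 0.0256
finger_force: 33.5
```

```bash
python3 -m handwheel '.75 0 0 -.003 0;.75 -.004 0 0 0;.75 0 0 .003 0;.75 0 0 0 0';  python3 -m handwheel '.75 0 0 .003 0;.75 0 0 0 0';python3 asc.py side 25 40 20 20
```

```text
time: 18.45
position: [0.5705, 0.2308, 0.0412]
ee_rot: [[-0.995, 0.1, 0.0], [0.1, 0.995, 0.0], [-0.0, 0.0, -1.0]]
contact_force: [-0.4, -0.7, 4.0]
gripper_width: 0.0251
finger_force: 30.0
time: 18.65
position: [0.5702, 0.2309, 0.0389]
ee_rot: [[-0.995, 0.1, 0.0], [0.1, 0.995, 0.0], [-0.0, 0.0, -1.0]]
contact_force: [-4.1, 0.2, 5.4]
gripper_width: 0.0254
finger_force: 30.0
side grip px 282 189 d/dx 30mm [-13.21087932   3.79683295] dz 30mm [ -0.66369495 -10.84274741] y [-3.82239045 -7.42694401]
 169 ...........#....#.#.#..##.....####.::::++++++++++:+:##::##::::#::
 170 .................#.#..##.###.#..#::+++++++++++::+++:::###::##::::
 171 :.....................###.#::+:+++++++++::+++:#:+++:::#:::#::#:#:
 172 ::..............:.#.##.:::++++++++++::++++++#..::++:##:::::#::#:#
 173 #:..............#:::::++++++++++:::+++++++++#.#:+++#::::##::::#::
 174 ::::............::++++++++:++++++++++++++++++::++++:##:::::::#:#:
 175 ::##:..........:##++++++:+++++++++++++++++++++:++++::::#:::::::::
 176 .:::::.......:::::++:#::++++++++++++++++++++++:++++:###:::::#:#::
 177 ..:#::::...:::#:#::+:.#:+++++
[... 1537 characters left out ...]
......###### #.:::.:#++++::::++::##:###:::#####.:.#::::::::::
 200 .........#####     ##:::::::::::#:#####:::::::###:#:..#::::::::+#
 201 .........###:### .#:#:::#::#:++:####::::::::::::::#..##:::::::#::
 202 ...#.#.#..#####.####::##:+::+::##:::+::::::::::::::#:.::+:#:::#::
 203 :....#.##..#.###:::::::::+::###:::::::::::::::::::#:#..:::#:::+++
 204 ::...#:#.....:#:#::##:+++:#####:::::::::::::::::::###.####:++++++
 205 ::.....#:.##.#####:+++:++:##:#:::::::::::::::::::##::..##:++++:::
 206 #:....#.....##:#++++++:::##:::::::::::::::::::####:#:....#:::::::
 207 ::#...#####..#.#++:::::::#:::::::::::::::::##:::####::...#::::::#
 208 :::#....####..#::::::::::#:::::::::::::####:#::::##::#:.##::####:
```

```bash
python3 -m handwheel '.65 0 0 0 0;.65 0 0 0 0;.65 0 0 0 0;.65 0 0 0 0;.65 0 0 0 0'; python3 asc.py side 30 40 15 20;  python3 asc.py scene 20 20 25 30; python3 tilt.py | tail -1
```

```text
time: 19.2
position: [0.5702, 0.2306, 0.0376]
ee_rot: [[-0.995, 0.1, -0.0], [0.1, 0.995, -0.0], [0.0, -0.0, -1.0]]
contact_force: [-0.2, 0.2, 0.2]
gripper_width: 0.0324
finger_force: 0.0
side grip px 282 190 d/dx 30mm [-13.12669062   3.35672819] dz 30mm [ -0.58524738 -11.25821503] y [-3.74185543 -7.8595628 ]
 175 ....::::::..........:##++++++++:::+++++++++++++++++:++++::::::::##::::
 176 ......::##:.......::#:#++++++::++++++++++++++++++++:++++::#:#:::::#:#:
 177 .......:##:::...:::##:::++#:#:+++++++++++++++++++++:++++::::#####::###
 178 ...#....::#:::::::#::::++:###:+++++++++++++++++++++:::::##:::#::#:#:::
 179 ........::::::::#::::#:++:.##+++++++++++++++++++::::::::##::::::::#:##
 180 .........::::#:###:#:#:+++#:++++++++++++++++::::###:#::###:::::::###:#
 181 .........::::::::::##::++++:++++++++++++::#:::#:#:##:::#:::###:##:##++
 182 ...#....#.::#::::####:#++++:+++++++:::#::#:::##:##:#:#:::#:##::#:++#::
 183 ...........:#::#:.#####++++:+++::::::::::::::#:::#:::::#####:++:#:++++
 184 ...........:::##...####+++:#:#:::::::#:#:::::#:::::#:##:.##+#++:++++::
 185 ............:##....######
[... 4185 characters left out ...]
:::::.........
 236 ::::::::::::::::::::::::::::............
 237 :::::::::::::::::::::::::...............
 238 :::::::::::::::::::::::::...............
 239 :::::::::::::::::::::::::...............
 240 :::::::::::::::::::::::::...............
 241 :::::::::::::::::::::::::...............
 242 ::::::::::::::::::::::::::..............
[(216, 114), (220, 93), (224, 92), (228, 129), (232, 148), (236, 112), (240, 110), (244, 106), (248, 105), (252, 105), (256, 104), (260, 104), (264, 105), (268, 77), (272, 55), (276, 47), (280, 49), (284, 54), (288, 54), (292, 54), (296, 54), (300, 55), (304, 54), (308, 55), (312, 80), (316, 92), (320, 92), (324, 91), (328, 90), (332, 89), (336, 88), (340, 80)]
```

The maps show the cell has toppled as planned. It leans on the housing edge at about 25°, with the flat end in the trough near the slide and the fingers straddling its middle. I'll grip it there, push the slide back and check.

```bash
python3 -m handwheel '.8 0 0 0 0;.8 0 0 0 0;.8 0 0 0 0;.8 -.003 0 0 0;.8 -.003 0 0 0;.8 -.003 0 0 0;.8 -.003 0 0 0;.8 0 0 0 0'; python3 -m handwheel '.8 -.003 0 0 0;.8 -.003 0 0 0;.8 -.003 0 0 0;.8 0 0 0 0'; python3 -m handwheel '.8 -.003 0 0 0;.8 -.003 0 0 0;.8 0 0 0 0'
```

```text
time: 20.15
position: [0.582, 0.2298, 0.038]
ee_rot: [[-0.995, 0.1, -0.001], [0.1, 0.995, 0.0], [0.001, 0.0, -1.0]]
contact_force: [-3.2, 2.7, 3.2]
gripper_width: 0.0254
finger_force: 30.0
time: 20.55
position: [0.5903, 0.2294, 0.038]
ee_rot: [[-0.995, 0.099, -0.002], [0.099, 0.995, 0.001], [0.002, 0.001, -1.0]]
contact_force: [-4.4, 2.8, 3.3]
gripper_width: 0.0251
finger_force: 30.0
time: 20.85
position: [0.594, 0.2292, 0.038]
ee_rot: [[-0.995, 0.099, -0.007], [0.099, 0.995, 0.001], [0.007, 0.001, -1.0]]
contact_force: [-9.3, 2.9, 7.2]
gripper_width: 0.0248
finger_force: 30.0
```

```bash
python3 asc.py side 35 40 20 18;  python3 asc.py scene 20 20 30 30; python3 tilt.py | tail -1
```

```text
side grip px 292 187 d/dx 30mm [-12.42912894   3.2647166 ] dz 30mm [  0.1696272  -11.23579197] y [-3.36054137 -7.75896698]
 167 ....................:::...:..  ..####.##...#.::::++++++++++:::+::::::#:::##
 168 ....................::##:::::..#...#.#.##::++++++++++++++#:::++::::#:::#:#:
 169 .....................::::::::##...#.#::++++++++++:::++++:###+++::::::#::##:
 170 .....................::##:::::::::::++++++++++::++++++++#.##+++::::::##:#::
 171 .....................::::#::::+++++++++++++++++++++++++++##++++::::#:::#::#
 172 .....................:#::::::#:+++++++++++++++++++++++++++:++++:::#:::#::::
 173 ...................:::#::#::##:+::#++++++++++++++++++++++++++++::#:::#::##:
 174 .................::::#:::###::+#+#.::+++++++++++++++++++++:++::::::::##::::
 175 ...............:::#:::#:::##::++::##:++++++++++++++++++++:::###:::##:####:#
 176 ..............::#:::::::::::::+++##:+++++++++++++++++::####:::#::::#:###:#:
 177 ..............:::::::::::#::::+++::+++++++++++++++:::#::#::#:::##::::##::#:
 178 ..............#::###::##::##::++++:++++++++++:::##:::##::#:::::#::::#:.::##
 179 
[... 4648 characters left out ...]
..........::
 246 :::::::::::::::::::::::................:
 247 :::::::::::::::::::::::................:
 248 ::::::::::::::::::::::::...............:
 249 ::::::::::::::::::::::::..............::
 250 ::::::::::::::::::::::::.............:::
 251 :::::::::::::::::::::::::............#::
 252 ::::::::::::::::::::::::::..........::::
[(216, 179), (220, 177), (224, 158), (228, 208), (232, 140), (236, 112), (240, 106), (244, 104), (248, 103), (252, 104), (256, 103), (260, 104), (264, 102), (268, 56), (272, 55), (276, 36), (280, 54), (284, 54), (288, 54), (292, 54), (296, 54), (300, 54), (304, 53), (308, 55), (312, 82), (316, 85), (320, 84), (324, 84), (328, 83), (332, 83), (336, 81), (340, 80)]
```

```bash
python3 -m handwheel '.735 -.001 0 0 0;.735 0 0 .002 0;.735 0 0 .002 0;.735 0 0 .002 0;.735 0 0 0 0'; python3 asc.py side 20 22 10 15; python3 tilt.py | tail -1
```

```text
time: 21.5
position: [0.5961, 0.2294, 0.0343]
ee_rot: [[-0.995, 0.099, -0.003], [0.099, 0.995, 0.002], [0.004, 0.002, -1.0]]
contact_force: [-10.3, 3.1, 11.9]
gripper_width: 0.0252
finger_force: 22.5
side grip px 293 188 d/dx 30mm [-12.47487771   3.36184017] dz 30mm [  0.09571635 -11.12418794] y [-3.45970572 -7.70514361]
 178 ::::##::#::::::+++:#++++++++++++++++::::#:
 179 ::#:#:::#:::##:++++:+++++++++++:::####:::#
 180 :::::#:####::::++++:+++++++::::#:#::#::##:
 181 :#:##::##::::::++++:+++::::###::::#:::::::
 182 :#::#########:::+:::::::::::::####:::###:#
 183 ..::#..####..#..#.:::##:::#:#:#::::###.#..
 184 .#.:...###########::++++++++::#:#:#.:#....
 185 .......###########::++++++++##:###...#..#.
 186 ........##########:#++++++++#####....##.#.
 187 ....:.:###########::++++++++#######...#..#
 188 ....:...###########:++++++++#######.#.#...
 189 ...::::############:++++++++########...#.#
 190 ...::::############:++++++++#########.#.##
 191 #...::#############:++++++++:########.###.
 192 #:..::#############:++++++++#######.##....
 193 #:...##############:++++++++#########..#:#
 194 ##..###############:++++++++:#########::::
 195 ###..#.############:++++++++:######::#::::
 196 .##:::::::##...####:++++++++:######:#:#:++
 197 ..#::::+:::....:::::+++++++:#####.##.##:++
 198   .:::+++++#:###.:#:+++::######::#:#.##:::
 199   .:::++++++##:#:#::#::::##:::##:##...#:::
 200  ##.::++++++:#...::.::#::+:+:::#::##.##:::
 201  ..:#:::+++++::#:###::+:+:::::::::#:..#:::
 202 ####::::+++++::##::::::::::::::::::...::+:
[(216, 168), (220, 141), (224, 104), (228, 108), (232, 104), (236, 103), (240, 103), (244, 104), (248, 104), (252, 93), (256, 55), (260, 54), (264, 37), (268, 54), (272, 54), (276, 54), (280, 55), (284, 54), (288, 55), (292, 55), (296, 54), (300, 55), (304, 54), (308, 61), (312, 84), (316, 85), (320, 85), (324, 85), (328, 84), (332, 84), (336, 83), (340, 72)]
```

```bash
python3 -m handwheel '.76 -.002 0 0 0;.76 -.002 0 0 0;.76 0 0 0 0'; python3 -m handwheel '.735 0 0 .002 0;.735 0 0 .002 0;.735 0 0 0 0'
python3 - <<'E'
from h import *
e=np.array([.9959,-.0906])
c=shot('side');cv2.imwrite('pics/sA.png',c['pixels'])
print([ (x,proj(c,np.r_[np.array([.592,.228])+x/1e3*e,z]).round(1)) for x,z in((-35,.043),(-35,.036),(20,.043),(32,.043),(32,.023),(32,.049),(-33,.049))])
E
python3 asc.py side 22 25 10 15; python3 tilt.py | tail -1
```

```text
time: 21.9
position: [0.5971, 0.2295, 0.0344]
ee_rot: [[-0.995, 0.099, -0.011], [0.099, 0.995, 0.002], [0.011, 0.001, -1.0]]
contact_force: [-18.0, 3.7, 17.7]
gripper_width: 0.0251
finger_force: 30.0
time: 22.2
position: [0.6001, 0.2293, 0.0309]
ee_rot: [[-0.995, 0.099, -0.003], [0.099, 0.995, 0.002], [0.003, 0.002, -1.0]]
contact_force: [-11.3, 3.1, 14.9]
gripper_width: 0.0254
finger_force: 22.3
[(-35, array([277.1, 196.7])), (-35, array([277.4, 199.2])), (20, array([301.4, 190.6])), (32, array([306.6, 189.3])), (32, array([306.9, 196.5])), (32, array([306.5, 187.1])), (-33, array([277.8, 194.2]))]
side grip px 295 188 d/dx 30mm [-12.64254291   4.12041806] dz 30mm [ -0.09022894 -10.31414121] y [-3.69993912 -6.93967043]
 178 ..##::#:::#::::::++#.##+++++++++++++++++++::::#
 179 ..:#::#:#:::#::::+++::++++++++++++++++##::##:::
 180 ..#::##:##:::#:::++++:++++++++++:::###::#:::::#
 181 .#:##::##:#::::#:++++:+++++++:::::###:#:::#:##:
 182 ..:#:#::##:#:#:::++++:++:::::#:::::#:::##:#:++#
 183 ....::#::::#:#::::+:::#:#::#::::::##::#.##:#:++
 184 ...#.#..######:#..:.:::::::++:::::::#..#.##++++
[... 613 characters left out ...]
++++++#####:###:++::+::
 197 #.#:::#.####.#.###.#.:++++++++###:#####:+::::::
 198 # .:::+::::#:::#:.#:::++++++++:::###..#::::::::
 199 # .:::++:++:++###:.#::+:::::++##:##..#:::::::::
 200   #.#:++++++++:##...::::::::::#:::#..#:::::::::
 201  #.##:::+++++++#::##::::::::::::::#...::::::::#
 202 ######::+++++::##:::+::::::::::::::.:.::+:#::##
[(216, 103), (220, 102), (224, 103), (228, 103), (232, 104), (236, 102), (240, 57), (244, 56), (248, 39), (252, 54), (256, 56), (260, 55), (264, 55), (268, 56), (272, 55), (276, 56), (280, 55), (284, 55), (288, 55), (292, 56), (296, 55), (300, 55), (304, 55), (308, 68), (312, 86), (316, 86), (320, 86), (324, 86), (328, 84), (332, 84), (336, 72), (340, 61)]
```

```bash
python3 -m handwheel '.735 -.001 0 .002 0;.735 0 0 .002 0;.735 0 0 0 0'; python3 -m handwheel '.735 0 0 .002 0;.735 0 0 .002 0;.735 0 0 0 0'; python3 asc.py side 22 25 10 15; python3 tilt.py | tail -1
```

```text
time: 22.65
position: [0.6019, 0.2293, 0.0289]
ee_rot: [[-0.995, 0.099, -0.001], [0.099, 0.995, 0.003], [0.001, 0.003, -1.0]]
contact_force: [-13.8, 3.3, 20.2]
gripper_width: 0.0254
finger_force: 22.1
time: 22.95
position: [0.6036, 0.2294, 0.0275]
ee_rot: [[-0.995, 0.099, 0.003], [0.099, 0.995, 0.003], [-0.003, 0.004, -1.0]]
contact_force: [-12.7, 1.7, 26.7]
gripper_width: 0.0253
finger_force: 22.2
side grip px 297 189 d/dx 30mm [-13.08374053   3.93767431] dz 30mm [ -0.55663152 -10.51795193] y [-4.20966261 -7.19866167]
 179 ..#:##:####:##::+++###:++++++++++++++++++::::::
 180 ..:::::::::#::::+++:::+++++++++++++++:::#:::#:#
 181 ..#::##:::#:##::+++++:+++++++++++::::#::##:#:++
 182 ..###:::#::::#:#:++++:++++++:::::##::#+###++#::
 183 ...::##::::::#:::++++:+++:#:::#:##::#:##:#+++++
 184 .....::#::::::::#++:::#:::::::#:#......##++++::
 185 .#.#####.#######.::#:::::++++###..#......::::##
 186 .#.#################::+++++++###...##...##:::::
 187 ...################.:++++++++####..#..#...#::+:
 188 ....################:++++++++###.#.....####::::
 189 ..:.###############.:++++++++####...####
[... 405 characters left out ...]
:++++++++####..#:+::::::::
 198 .:::::##.#.#######.#:#++++++++:#:#.#:::::::::::
 199 .#::#:::::::::#:::##::++++++:::##.###::::::::::
 200 ..::++++++++++#..#.#:::::#::#::::#.##::::::::+:
 201 ###:::+++++++:####:::#:#::::::::::..::::::::#::
 202 ###:::+++++::##:::###:::::::::::#:..#:+:#:::#::
 203 :::::::+::###::+:::::::::::::::::#..##::##::+++
[(216, 103), (220, 106), (224, 103), (228, 73), (232, 57), (236, 53), (240, 41), (244, 56), (248, 56), (252, 56), (256, 56), (260, 56), (264, 56), (268, 57), (272, 56), (276, 56), (280, 56), (284, 55), (288, 56), (292, 56), (296, 56), (300, 56), (304, 56), (308, 57), (312, 80), (316, 88), (320, 86), (324, 85), (328, 85), (332, 75), (336, 61), (340, 46)]
```

Run:
```python
from h import *
c=shot('wrist');b=shot('side')['pixels'][160:220,255:335];a=c['pixels'][170:350,240:400];d=shot('scene')['pixels'][180:270,340:440]
r=lambda i,w,h:cv2.resize(i,(w,h),interpolation=cv2.INTER_CUBIC)
cv2.imwrite('pics/c7.png',np.hstack([np.vstack([r(b,400,300),r(d,400,300)]),r(a,400,600)[:600]]))
s=env.get_state();p=s['position'];e=np.array([.9959,-.0906]);o=np.array([.592,.228])
for x,z in((-35,.043),(-57,.043),(-35,.036),(-33,.049),(-33,.023)):print(x,z,proj(c,np.r_[o+x/1e3*e,z]).round(1))
```

```text
-35 0.043 [313.3 208.7]
-57 0.043 [312.8 163.2]
-35 0.036 [313.4 206.6]
-33 0.049 [313.2 214.7]
-33 0.023 [313.5 206.8]
```

View pics/c7.png

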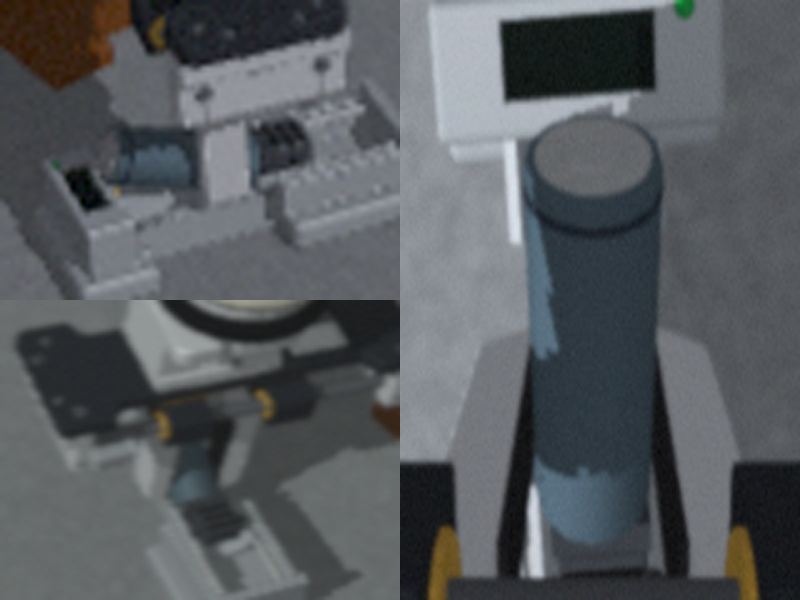

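The picture shows the cell lying in line with the bay, button end to the housing and about 10° up, with its end just catching the contact at about x = -36 mm. I'm pressing down too early. I'll ease up, push further against the spring, then lower.

```bash
python3 -m handwheel '.8 0 0 -.003 0;.8 0 0 0 0;.8 -.002 0 0 0;.8 -.002 0 0 0;.8 -.002 0 0 0;.8 0 0 0 0'
cat > end.py <<'E'
from h import *
c=shot('wrist');im=c['pixels'].astype(int)
print([(v,int(im[v:v+2,314:324].mean())) for v in range(196,252,2)])
e=np.array([.9959,-.0906]);o=np.array([.592,.228])
for x,z in((-35,.043),(-33,.049),(-33,.036),(-33,.06)):print(x,z,proj(c,np.r_[o+x/1e3*e,z]).round(1))
E
python3 end.py
```

```text
time: 23.8
position: [0.6051, 0.2297, 0.0275]
ee_rot: [[-0.995, 0.098, -0.007], [0.098, 0.995, 0.004], [0.008, 0.003, -1.0]]
contact_force: [-18.1, 3.8, 21.8]
gripper_width: 0.0253
finger_force: 30.0
[(196, 178), (198, 182), (200, 174), (202, 130), (204, 93), (206, 102), (208, 103), (210, 101), (212, 101), (214, 102), (216, 103), (218, 105), (220, 105), (222, 102), (224, 104), (226, 92), (228, 59), (230, 57), (232, 56), (234, 57), (236, 48), (238, 33), (240, 50), (242, 56), (244, 56), (246, 56), (248, 56), (250, 56)]
-35 0.043 [312.4 205.2]
-33 0.049 [312.3 210.9]
-33 0.036 [312.5 207.3]
-33 0.06 [312.1 214.5]
```

```bash
python3 -m handwheel '.8 0 0 -.002 0;.5 0 0 0 0;.5 0 0 0 0;.5 0 0 0 0;.5 0 0 -.01 0;.5 0 0 -.03 0;.5 0 0 -.02 0;1 0 0 0 0;1 0 0 0 0;1 0 0 0 0;1 0 0 0 0;1 0 0 0 0'; python3 asc.py side 30 30 0 35; python3 end.py
```

```text
time: 25.05
position: [0.6084, 0.2266, 0.0834]
ee_rot: [[-0.995, 0.1, -0.002], [0.1, 0.995, -0.001], [0.002, -0.001, -1.0]]
contact_force: [0.6, 0.3, 0.1]
gripper_width: 0.0104
finger_force: 0.0
side grip px 298 168 d/dx 30mm [-13.1682903    3.59619017] dz 30mm [ -0.18821921 -11.53368339] y [-3.99468802 -7.26611681]
 168 .........:::::#::::##::#:..:+++++++++:::#::::#:::::##::::::#
 169 ..........:##::::::::##::..:+++++++++::#:::#:#:#::::::::::::
 170 ..........#::#::##:::::#::.::++++++++:::::::::::###:::#::###
 171 ..........::::::::::::::::.::++++++++#::#:::#::::::#:#:::::#
 172 ..........::::#::#:###::::.::++++++++::#:::::#:::::::#::::::
 173 ........::#:#::##:::##::::#::++++++++:###:#:::#:::#:::::::::
 174 ......::::::::#::::::::#::..:++++++++##::#::::##::::::#:#:::
 175 ....:::#:#::::::::#::::::::::++++++++::##::::::##::#:::###::
 176 ....:#:#::::::##:::::::::#:::++++::#::##::##:####:#:::#:#:##
 177 ...#::::##::::#::#:#:#:::#:##+:#:#:::::###:#:#::::::#:#:###:
 178 ....#.::::::::::#::::#:##:#:::#::::::::#::##::#:::##::::####
 179 .#.....::#:#::::::#:#####::::::##::#:::#::::#::::#:
[... 1233 characters left out ...]
##:####::#..##::::::::::::::::
 199 ##. #  .:::################:####:::#:###...#:::::::::::+:#::
 200 ### # ##.#::##::#.##########:::::::###::.:.:::::::::+##::#::
 201 .###  ..:#::#:::::#:#####::::::::::::::#...#:::::::#:##:::++
 202 .###.#####:::+++++#:##:::+::::::::::::::#..#:+:#:::#::++++++
[(196, 84), (198, 85), (200, 85), (202, 85), (204, 85), (206, 85), (208, 87), (210, 86), (212, 86), (214, 86), (216, 86), (218, 86), (220, 87), (222, 87), (224, 87), (226, 87), (228, 87), (230, 87), (232, 87), (234, 88), (236, 88), (238, 88), (240, 88), (242, 89), (244, 88), (246, 93), (248, 139), (250, 167)]
-35 0.043 [317.4 188.2]
-33 0.049 [317.4 192.1]
-33 0.036 [317.4 190.2]
-33 0.06 [317.4 193.9]
```

The spring has pushed the cell back to leaning on the edge at about 27°, which is a safe state. I'll regrip right at its middle, push further at full grip with no downward load, and only then lower.

```bash
python3 -m handwheel '.55 .02 0 0 0;.55 .02 0 0 0;.55 0 0 0 0;.55 0 0 .02 0;.55 0 0 .02 0;.55 0 0 .006 0;.55 0 0 0 0'; python3 asc.py side 22 26 6 14
```

```text
time: 25.85
position: [0.5697, 0.2305, 0.038]
ee_rot: [[-0.995, 0.1, -0.001], [0.1, 0.995, -0.001], [0.0, -0.001, -1.0]]
contact_force: [0.6, -0.3, 0.0]
gripper_width: 0.0422
finger_force: 0.3
side grip px 282 189 d/dx 30mm [-13.40561503   3.95223183] dz 30mm [ -0.85560707 -10.67904781] y [-4.00213799 -7.26353135]
 183 ..:#:##....####++++:+++::::::::::##:#:::#:::##:#
 184 ...:::#....####++:#::::::::::::::##:#::#:#:::##:
 185 ....:#:::..#########:::+++++++::##:::::#:#::##.#
 186 .....#..:::#########::++++++++#::::::::::.......
 187 .......:::.#########::++++++++:::::#:#..#....#..
 188 ....#.::::##########::++++++++:###:##:..#..#.#..
 189 .......:::##########:#++++++++##:#:.......#..#..
 190 .....#..::##########.#++++++++#####........##..#
 191 #....#:::############:+++++++++#####.......###.#
 192 ....#################:++++++++:#####.......###.#
 193 .....################:++++++++:#####::#....#.#.#
 194 .....##. #.##########:+++++++++#####::#.......##
 195 ....#.#.   ##########:+++++++++#####++:.....#..#
 196 .....#:#.     #######:+++++++++####:+++#..##..##
 197 .....#####    .##..##:+++++++++####:+++#....#.##
 198 .....#.##.#   ##...##:+++++++++####+::##:####:#:
 199 ....#.#:##.     ...::::++++++++#########:::#####
 200 ......#.###     ..##:::++++++++#####::::::::##:#
 201 ..#..#..:#### ..:##:#::+++++++:##::+:::::::::::#
 202 ..##...#.########:####:+++:+::++::::::::::::::::
```

```bash
python3 -m handwheel '.85 0 0 0 0;.85 0 0 0 0;.85 0 0 0 0;.85 0 0 0 0;.85 -.004 0 -.0005 0;.85 -.004 0 -.0005 0;.85 -.004 0 0 0;.85 -.004 0 0 0;.85 -.004 0 0 0;.85 -.004 0 0 0;.85 0 0 0 0'; python3 -m handwheel '.85 -.003 0 0 0;.85 -.003 0 0 0;.85 0 0 0 0'; python3 asc.py side 22 26 12 14; python3 end.py
```

```text
time: 27.0
position: [0.5924, 0.229, 0.0398]
ee_rot: [[-0.995, 0.1, -0.003], [0.1, 0.995, 0.001], [0.003, 0.0, -1.0]]
contact_force: [-4.6, 1.5, 2.5]
gripper_width: 0.0256
finger_force: 29.4
time: 27.3
position: [0.5979, 0.2287, 0.0398]
ee_rot: [[-0.995, 0.099, -0.003], [0.099, 0.995, 0.001], [0.003, 0.001, -1.0]]
contact_force: [-5.4, 2.1, 1.9]
gripper_width: 0.026
finger_force: 29.4
side grip px 294 186 d/dx 30mm [-12.74957005   3.28175405] dz 30mm [ -0.12956197 -11.27486798] y [-3.71661911 -7.76244062]
 174 ..::#:##:::#::#::++####+++++++++++++++++++++:::#
 175 :::##::#:#:#:::::++###:++++++++++++++++++::#::::
 176 ::#####::::#:::::++++:++++++++++++++::####:::::#
 177 :::::#::#::::#::#++++:++++++++++::::::#::::#::::
 178 ::#::###:####::::++++:+++++:::#:##:##:::#::#:::#
 179 ###::::::##.###:#++++#++:::::::#::#:::::#:#::#:#
 180 :::##::#:..#####:::#:#:::::::::::##:##:::::::#:#
 181 .::#:#:.:...#######.::::::##++#:::#:::#::#:#:##:
 182 ..::###:....#######.::+::+++++::::#:::::#####++#
 183 ...####.....########:+++++++++#:#:::#:#.#####:++
 184 .....#..:.:.########:+++++++++##:####.##.#..
[... 540 characters left out ...]
+::+
 195  .##:::++:#:.....#..:#++++++::######::#+::::+++:
 196 ..##::++++:+.#.#..##::++:::#############:++#:+::
 197   .##:++++++#..::#:##:::#:.#######:###.#::+:::::
 198   ###::++++++#:#:##:::::#:######::##...#::::::::
 199    .:::++++++:###:#:###::###:::##:###..#::::::::
[(196, 22), (198, 21), (200, 21), (202, 22), (204, 46), (206, 149), (208, 180), (210, 179), (212, 178), (214, 162), (216, 143), (218, 199), (220, 211), (222, 210), (224, 208), (226, 208), (228, 190), (230, 109), (232, 98), (234, 106), (236, 107), (238, 107), (240, 106), (242, 107), (244, 106), (246, 106), (248, 106), (250, 106)]
-35 0.043 [315.8 215.4]
-33 0.049 [315.8 221.1]
-33 0.036 [315.9 216.9]
-33 0.06 [315.8 225.2]
```

```bash
python3 -m handwheel '.85 -.003 0 0 0;.85 -.003 0 0 0;.85 0 0 0 0'; python3 end.py
```

```text
time: 27.7
position: [0.6024, 0.2295, 0.04]
ee_rot: [[-0.995, 0.099, -0.006], [0.099, 0.995, 0.003], [0.006, 0.003, -1.0]]
contact_force: [-7.2, 6.0, 4.0]
gripper_width: 0.0254
finger_force: 29.8
[(196, 75), (198, 166), (200, 180), (202, 180), (204, 177), (206, 158), (208, 152), (210, 220), (212, 230), (214, 229), (216, 228), (218, 227), (220, 226), (222, 226), (224, 225), (226, 223), (228, 198), (230, 100), (232, 107), (234, 109), (236, 107), (238, 109), (240, 108), (242, 107), (244, 107), (246, 106), (248, 106), (250, 107)]
-35 0.043 [313.4 207.1]
-33 0.049 [313.4 212.6]
-33 0.036 [313.6 209. ]
-33 0.06 [313.2 216. ]
```

```bash
python3 -m handwheel '.85 -.003 0 0 0;.85 0 0 .002 0;.85 0 0 .002 0;.85 0 0 .002 0;.85 0 0 0 0'; python3 end.py|head -1; python3 -m handwheel '.85 0 0 .002 0;.85 0 0 .002 0;.85 0 0 0 0'; python3 end.py
```

```text
time: 28.25
position: [0.6068, 0.2304, 0.0383]
ee_rot: [[-0.995, 0.098, -0.001], [0.098, 0.995, 0.006], [0.001, 0.006, -1.0]]
contact_force: [-11.1, 5.8, 16.2]
gripper_width: 0.0254
finger_force: 30.0
[(196, 179), (198, 165), (200, 152), (202, 215), (204, 232), (206, 233), (208, 233), (210, 233), (212, 232), (214, 233), (216, 232), (218, 232), (220, 232), (222, 230), (224, 174), (226, 92), (228, 107), (230, 108), (232, 107), (234, 108), (236, 107), (238, 106), (240, 106), (242, 105), (244, 106), (246, 107), (248, 107), (250, 105)]
time: 28.6
position: [0.6081, 0.2303, 0.036]
ee_rot: [[-0.995, 0.098, 0.002], [0.098, 0.995, 0.006], [-0.002, 0.006, -1.0]]
contact_force: [-12.1, 4.5, 20.7]
gripper_width: 0.0254
finger_force: 30.0
[(196, 168), (198, 148), (200, 209), (202, 232), (204, 233), (206, 233), (208, 233), (210, 233), (212, 233), (214, 233), (216, 232), (218, 190), (220, 97), (222, 107), (224, 107), (226, 107), (228, 107), (230, 106), (232, 106), (234, 106), (236, 105), (238, 107), (240, 107), (242, 106), (244, 104), (246, 104), (248, 105), (250, 107)]
-35 0.043 [310.7 197.8]
-33 0.049 [310.7 203.2]
-33 0.036 [310.9 200. ]
-33 0.06 [310.4 206.3]
```

```bash
python3 -m handwheel '.85 0 0 .002 0;.85 0 0 .002 0;.85 0 0 .002 0;.85 0 0 0 0'; python3 end.py|head -1; python3 -m handwheel '.85 0 0 .002 0;.85 0 0 .002 0;.85 0 0 0 0'; python3 end.py; python3 asc.py side 28 20 6 14
```

```text
time: 29.05
position: [0.6097, 0.2302, 0.0313]
ee_rot: [[-0.995, 0.099, 0.006], [0.099, 0.995, 0.006], [-0.006, 0.007, -1.0]]
contact_force: [-10.8, 3.8, 21.5]
gripper_width: 0.0258
finger_force: 31.2
[(196, 148), (198, 207), (200, 233), (202, 234), (204, 234), (206, 225), (208, 143), (210, 111), (212, 109), (214, 106), (216, 105), (218, 106), (220, 105), (222, 105), (224, 106), (226, 105), (228, 105), (230, 106), (232, 105), (234, 106), (236, 107), (238, 93), (240, 60), (242, 56), (244, 55), (246, 55), (248, 47), (250, 35)]
time: 29.4
position: [0.6096, 0.2302, 0.0265]
ee_rot: [[-0.995, 0.099, 0.006], [0.099, 0.995, 0.006], [-0.005, 0.007, -1.0]]
contact_force: [-9.0, 4.2, 19.2]
gripper_width: 0.0251
finger_force: 31.3
[(196, 153), (198, 131), (200, 124), (202, 103), (204, 103), (206, 103), (208, 101), (210, 104), (212, 103), (214, 107), (216, 106), (218, 103), (220, 104), (222, 92), (224, 59), (226, 57), (228, 56), (230, 56), (232, 49), (234, 35), (236, 49), (238, 55), (240, 56), (242, 56), (244, 57), (246, 57), (248, 57), (250, 57)]
-35 0.043 [310.5 197.1]
-33 0.049 [310.4 202.9]

[... 549 characters left out ...]
190 #.#...:..#################::++++++++#####.###.##
 191 #:#..#.:####################++++++++######.#.###
 192 ...#.#::.#################::++++++++######.#.##:
 193 .###..::.#################:#++++++++###.####:::+
 194  .::#...####################++++++++####::::++::
 195 #####..####################:++++++++#::#+::::+++
 196 # ###::#####################++++++++:###::++:++:
 197    .##::...#.#############:#++++++++:##.#:+:::::
 198  #  #:::::#:::::::::#:#:####++++++::#:..#:::::::
 199 #   .#::++:+++++++++:##.#.##++:::#:#:...#:::::::
 200    #.##:++++++++++::####..##:::###::#...#:::::::
 201 . #####:::+++++++::###:::###::::::::#...::::::::
 202 :#####:#::+++++::##:+:::::::::::::::#.##::+##:::
```

```bash
python3 -m handwheel '.85 0 0 .002 0;.85 0 0 .002 0;.85 0 0 0 0'; python3 end.py|head -1; python3 -m handwheel '.85 0 0 .002 0;.85 0 0 .002 0;.85 0 0 0 0'; python3 end.py
```

```text
time: 29.8
position: [0.6099, 0.2302, 0.0247]
ee_rot: [[-0.995, 0.098, 0.007], [0.098, 0.995, 0.006], [-0.006, 0.007, -1.0]]
contact_force: [-11.9, 2.9, 27.0]
gripper_width: 0.025
finger_force: 32.7
[(196, 148), (198, 102), (200, 102), (202, 103), (204, 101), (206, 102), (208, 103), (210, 108), (212, 106), (214, 102), (216, 102), (218, 81), (220, 59), (222, 57), (224, 57), (226, 56), (228, 42), (230, 37), (232, 53), (234, 57), (236, 58), (238, 56), (240, 57), (242, 57), (244, 57), (246, 57), (248, 57), (250, 57)]
time: 30.15
position: [0.6102, 0.2302, 0.0239]
ee_rot: [[-0.995, 0.098, 0.008], [0.098, 0.995, 0.006], [-0.007, 0.007, -1.0]]
contact_force: [-17.2, 1.3, 36.8]
gripper_width: 0.0255
finger_force: 34.0
[(196, 120), (198, 101), (200, 102), (202, 101), (204, 102), (206, 102), (208, 106), (210, 109), (212, 103), (214, 104), (216, 94), (218, 62), (220, 58), (222, 57), (224, 57), (226, 51), (228, 33), (230, 48), (232, 57), (234, 57), (236, 58), (238, 58), (240, 57), (242, 57), (244, 57), (246, 57), (248, 57), (250, 58)]
-35 0.043 [310.3 196.6]
-33 0.049 [310.2 202.5]
-33 0.036 [310.5 199. ]
-33 0.06 [309.9 206. ]
```

```bash
python3 -m handwheel '.6 0 0 0 0;.6 0 0 0 0;.6 0 0 0 0;.6 0 0 0 0'; python3 end.py|head -1; python3 asc.py side 32 20 6 14
```

```text
time: 30.6
position: [0.6082, 0.2263, 0.0108]
ee_rot: [[-0.995, 0.1, -0.001], [0.1, 0.995, -0.001], [0.001, -0.001, -1.0]]
contact_force: [0.4, -0.7, -0.1]
gripper_width: 0.0374
finger_force: 0.0
[(196, 117), (198, 116), (200, 113), (202, 104), (204, 97), (206, 104), (208, 103), (210, 103), (212, 103), (214, 105), (216, 109), (218, 108), (220, 104), (222, 103), (224, 92), (226, 62), (228, 60), (230, 59), (232, 58), (234, 54), (236, 37), (238, 38), (240, 56), (242, 58), (244, 59), (246, 59), (248, 58), (250, 58)]
side grip px 299 195 d/dx 30mm [-12.13054678   4.10826203] dz 30mm [  0.32179474 -10.08695127] y [-3.37542735 -6.97292082]
 189 ....#.....:.###############:++++:+++++:::.##.#.#.###
 190 ....#........##############:++++:+:::::::##....###.#
 191 #:::#...#...################::#:::::++++:###.#...###
 192 :..:..##...:####################:++++++++.####....#:
 193 ..##..::.#..###################:#++++++++##.#.##::#+
 194 #.#  ...#....##################::++++++++###:::#++::
 195 #   # ..#...###################::++++++++::#:::::+++
 196 ##     .:..#####################:++++++++:###:++:++:
 197 ##   # .....###################:#++++++++#..#:+:::::
 198 ###  #  .:...#...###########:#.::++++++++#..#:::::::
 199 .###    ..::#::::::::+:#:##....::++++++++:..::::::::
 200 .###    ..::++++++++++::#.#...#::++++++++#:#::::::::
 201 .###.  ##::#::+++++++:####:##.:.:++++++++#:##:::::::
 202 ..###.##:#::::+++++::##:::#.#::::+++++++++#.::+:#::#
 203 ##.##:::#::::::+::###:::::#.:#::#+++++++++...:::#:::
 204 .#.:#:::::#:+++:#####:#:::#:.#.::+++++++++#.##:#++++
 205 ..###:##:+++:++#:###::::::#.#:#::+++++++++#...#:++++
 206 ...#:#++++++:::##:::::::::##:##:::+++++++::...:#::::
 207 #..#.#++:::::::#::::::::::#.#:.:::+++:::::#:...##:::
 208 ....##::::::::::::::::::::##....#:::#::#::###.##::##
```

The cell stays put between the contacts when released, now only about 8° up. I'll raise the fingers, close them and press the button end down from above.

```bash
python3 -m handwheel '.6 0 0 -.02 0;.6 0 0 -.03 0;.6 0 0 -.03 0;1 .02 0 0 0;1 .02 0 0 0;1 0 0 0 0;1 0 0 0 0;1 0 0 .015 0;1 0 0 .008 0;1 0 0 0 0'; python3 asc.py side 25 30 -2 36
```

```text
time: 31.7
position: [0.567, 0.2302, 0.0655]
ee_rot: [[-0.995, 0.1, -0.005], [0.1, 0.995, -0.002], [0.005, -0.002, -1.0]]
contact_force: [-0.5, -0.3, 0.0]
gripper_width: 0.0005
finger_force: 0.0
side grip px 280 179 d/dx 30mm [-13.44946085   3.751562  ] dz 30mm [ -0.69612445 -11.21732423] y [-3.82812141 -7.35132597]
 181 #::#:::::::::##:#:##::+++++++++#:::#:::::###:###:::#:::
 182 .:#::#:#::#:::::::#:::+++++++++::##:::#:#:::##::::::::#
 183 ..:##:##:::::##::##:::+++++++++#::::#:::#:::##:#::##:##
 184 #..:##:##:#::::####::::++++++++:#:::::#:::#:#:#:::###..
 185 .....:::#:::#:::::#::::++++++++:####################.#.
 186 ......:::::#::#::::::::++++++:########################.
 187 #......::#::#:#:::#::#:+::#:#########################..
 188 ........:::::::#::::::::#############################.#
 189 .....#...:###::#::::#::.###############################
 190 ..........:##:::##:::.::##############################.
 191 .......#.:########:#..::###############################
 192 .#.......###########.#::##############################.
 193 :..#.....#####:#.#:#...:#####################
[... 591 characters left out ...]
:+::###:::::::::::::::::::#..
 204 ::::.....#.....:#:#:::::+++####:#:::::::::::::::::::::#
 205 :::...####.##.#.##:::+++:+::##:#:::::::::::::::::::#:##
 206 ::::......#..###:#++:+++:::##:::::::::::::::::::#####::
 207 ::#::...#.#......#++:::::::#:::::::::::::::::###:#:#:::
 208 :::::....##:#..###:::::::::::::::::::::::###::#::::#:#:
 209 :###::....#.#...##::::::::::##:::::::::####:#:::#::#:::
 210 :##::::...##.#...##::::::::::+:::::###::::#::::::::#:#:
 211 :##::#::.#...::.###::::::::::+:###:::::#:::#:#:#::::::#
 212 #:#::::::..#.#:#.:#::::::::+:##:::::#::##::::::###::##:
 213 :::::::::...####..#:::::::::::::##:#::::::::#:::::::::#
 214 ::#::::#::...###:.#::::::::+++++:#::::::#::::::::##::::
```

```bash
python3 -m handwheel '1 0 0 .004 0;1 0 0 .003 0;1 0 0 .002 0;1 0 0 0 0'; python3 -m handwheel '1 0 0 .002 0;1 0 0 .002 0;1 0 0 0 0'; python3 -m handwheel '1 0 0 .002 0;1 0 0 .001 0;1 0 0 0 0'
```

```text
time: 32.15
position: [0.5679, 0.2311, 0.0604]
ee_rot: [[-0.995, 0.1, -0.001], [0.1, 0.995, 0.0], [0.001, 0.0, -1.0]]
contact_force: [-3.0, -0.7, 3.0]
gripper_width: 0.0004
finger_force: 1.9
time: 32.45
position: [0.5687, 0.2311, 0.0565]
ee_rot: [[-0.995, 0.1, 0.001], [0.1, 0.995, 0.0], [-0.001, 0.001, -1.0]]
contact_force: [-1.3, 0.5, 4.5]
gripper_width: 0.0007
finger_force: 2.2
time: 32.75
position: [0.5678, 0.2306, 0.0524]
ee_rot: [[-0.995, 0.1, -0.001], [0.1, 0.995, -0.001], [0.001, -0.001, -1.0]]
contact_force: [-2.8, 0.2, 3.0]
gripper_width: 0.0003
finger_force: 1.7
```

It's going down with only 3–4 N. I'll carry on to level, where the top of the cell is at 49 mm.

```bash
python3 -m handwheel '1 0 0 .002 0;1 0 0 .002 0;1 0 0 0 0'; python3 -m handwheel '1 0 0 .002 0;1 0 0 0 0';  python3 -m handwheel '1 0 0 .001 0;1 0 0 0 0'
```

```text
time: 33.05
position: [0.5679, 0.2296, 0.0492]
ee_rot: [[-0.995, 0.1, -0.001], [0.1, 0.995, -0.003], [0.001, -0.003, -1.0]]
contact_force: [-3.0, -2.7, 6.7]
gripper_width: 0.0001
finger_force: 3.0
time: 33.25
position: [0.568, 0.2296, 0.049]
ee_rot: [[-0.995, 0.1, -0.001], [0.1, 0.995, -0.003], [0.0, -0.003, -1.0]]
contact_force: [-6.6, -4.1, 13.2]
gripper_width: 0.0003
finger_force: 6.3
time: 33.45
position: [0.568, 0.2296, 0.0489]
ee_rot: [[-0.995, 0.1, -0.0], [0.1, 0.995, -0.002], [-0.0, -0.002, -1.0]]
contact_force: [-8.4, -4.3, 15.4]
gripper_width: 0.0005
finger_force: 7.8
```

Firm stop at 0.049 m, which is exactly the level height. I'll check the flat end's height with a light touch too, then back off and look.

```bash
python3 -m handwheel '1 0 0 -.01 0;1 0 0 -.01 0;1 -.02 0 0 0;1 -.02 0 0 0;1 0 0 .01 0;1 0 0 .005 0;1 0 0 .003 0;1 0 0 0 0'; python3 -m handwheel '1 0 0 .002 0;1 0 0 0 0'; python3 -m handwheel '1 0 0 .003 0;1 0 0 0 0'
```

```text
time: 34.25
position: [0.6074, 0.2268, 0.0489]
ee_rot: [[-0.995, 0.1, 0.0], [0.1, 0.995, -0.001], [-0.0, -0.001, -1.0]]
contact_force: [-1.4, -0.8, 6.4]
gripper_width: 0.0002
finger_force: 3.0
time: 34.45
position: [0.6076, 0.2268, 0.0488]
ee_rot: [[-0.995, 0.099, 0.001], [0.099, 0.995, -0.001], [-0.001, -0.001, -1.0]]
contact_force: [-2.8, -2.2, 11.1]
gripper_width: 0.0005
finger_force: 5.7
time: 34.65
position: [0.6077, 0.2268, 0.0486]
ee_rot: [[-0.995, 0.099, 0.002], [0.099, 0.995, -0.001], [-0.002, -0.0, -1.0]]
contact_force: [-6.7, -4.0, 19.5]
gripper_width: 0.0006
finger_force: 10.1
```

Both ends stop at 0.049 m, so the cell lies level. I'll back off and check.

```bash
python3 -m handwheel '.9 0 0 -.01 0;.9 0 0 -.04 0;.9 0 0 -.05 0;.9 -.04 -.02 -.03 0;.9 -.04 -.03 0 0;.9 0 -.04 0 0;.9 0 -.04 0 0;.9 0 0 0 0;.9 0 0 0 0;.9 0 0 0 0'
python3 - <<'E'
from h import *
c=shot('side');im=c['pixels'].astype(int);e=np.array([.9959,-.0906]);o=np.array([.592,.228])
for x,z in((-35,.036),(-33,.049),(32,.049),(-33,.023),(32,.023)):print(x,z,proj(c,np.r_[o+x/1e3*e,z]).round(1))
for y in range(180,206):print(y,''.join('#' if b>r+8 and b<125 else ' ' if b+g+r<75 else '.' if b+g+r<240 else ':' if b+g+r<400 else '+' for b,g,r in im[y,262:330]))
E
```

```text
time: 35.65
position: [0.6715, 0.0926, 0.1703]
ee_rot: [[-0.995, 0.099, -0.001], [0.099, 0.995, 0.001], [0.001, 0.001, -1.0]]
contact_force: [-0.4, -0.6, 0.6]
gripper_width: 0.0095
finger_force: 0.0
-35 0.036 [277.4 199.2]
-33 0.049 [277.8 194.2]
32 0.049 [306.5 187.1]
-33 0.023 [278.7 203.7]
32 0.023 [306.9 196.5]
180 ....#...................#........::##:###:::##:##::::::::#::#:++##.#
181 .....................#........#....::::::::#::::#::::#:##:++:#:+++..
182 ....................................:###::::::###:##:#:++#::+++++:..
183 ...#.............##................#.:::#::#::##:....##:+++++:::#:.#
184 .....................::..........#....::##::#...##...##+++:#:#:#.:..
185 :..............:..::::::..............######... .. ...::::##:::::...
186 :::.........####::##::::::..........#########.  .# ....#:::::::..#..
187 :::#.....#::##:#:::::::::::.......###########....#......#:+:#::##...
188 :::#:#:###::::#:#:::::::###:#.################.##.....#.##::#::#...#
189 :::##:#:####:#:#::::#::::######################.#.#..##.##::::#::.:#
190 #::::##:##:#:::#::#:::###########################
[... 414 characters left out ...]
####################:::##:++:++::::::::::::
197 ....:##  # #.##::##############################.#::++:::::::::::::::
198 .....##. # ###:::########################:::#:...#:::::::::::::::::#
199 .#.#.:###  ####:::###################::::##:##...::::::::::::+:#:::#
200 ..#.##:### #  ##::#################::::::#:::##..#::::::::+:#::#:::+
201 ..#..#:##. #..:#::#######:#####::+::::::::::::.:.#:::::::#::#::+++++
202 ......#:####:##::#####::#:##:::::::::::::::::#.#.::+:#:::##:+++++++:
203 .:...#.##:#:::::::##:::###::+::::::::::::::::#:...#::#:::+++++++::::
204 #.:###..:#::::##:+++####::::::::::::::::::::::##...##++++++++:::::::
205 .####..####:#:++++++###:#::::::::::::::::::::#::..#::++++::::::::###
```

```bash
python3 -c "
from cell import env; print(env.sign_off())"
```

```text
the job is handed in; nothing more can be done
None
```

I handed the job in at about 36 s: the long cell was stood on the mat, let go and regripped, and now lies level in the charger between both contacts, with the robot clear and nothing else deliberately touched. I tracked its button as the end toward the fixed contact through the moves but did not see it in the last picture.

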